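# Charge the mill jar through the funnel chute

### The job

The red-handled gate pin that blocks the charging chute has seized: work it loose by twisting it back and forth while pulling it up, and leave it drawn up, clear of the chute. Then, with the blue cover swung aside, drop every brass slug standing on the bench into the funnel, one after another, so that all of them run down the chute into the clear well, and finally swing the cover fully shut over the funnel again. Leave the other things on the bench where they are.

Things in the scene. Friction and masses are not known exactly. Their poses are not given: they have to be found in the camera images.
- feeder: charging chute, bolted to the bench: grey base plate 130 x 235 x 10 mm (its centre lies at x +12, y -52 mm from the origin), at its +y end a steel funnel, from whose throat a roofed trough descends along -y (32 degrees, polished, 26 mm wide inside) past the gate pin to a clear well. Origin: on the bench, below the axis of the funnel; z up. Highest fixed point: the rim of the funnel, 226 mm
- funnel_mouth (a point): centre of the funnel's round mouth, at the height of its rim (226 mm above the bench); the mouth is 86 mm wide inside, the cone 36 mm deep, the throat 30 mm wide
- well_floor (a point): centre of the floor of the clear well, 26 x 26 mm inside and 80 mm deep below the end of the chute; it is closed on top, so that parts reach it only through the chute. 115 mm toward -y from the funnel axis
- pin_handle (a point): centre of the gate pin's upright red handle: a bar 40 mm long (y axis), 12 mm thick (x axis), 28 mm high, 70 mm toward -y from the funnel axis, to be pinched from above across its thickness. Pin down this point is 202 mm above the bench, the bar's underside 20 mm above the steel bush; the stop is at 250 mm. It rises and turns with the pin
- gate_pin: the 10 mm gate pin; origin: its foot, 113 mm above the bench when down. Seized, with the same dry friction over all its travel: a straight pull takes about 120 N, too much; while being turned either way (0.5 N m) it rises easily, by up to 4 mm per radian turned. Raised 26 mm or more it clears the chute. It turns 0.5 rad or more either side of its first direction and stays where it is left
- cover (a joint): turn of the blue funnel cover (disc 96 mm in diameter, 5 mm thick, just over the funnel rim) about an upright post 62 mm toward +x of the funnel axis (feeder frame): 0 shut, centred on the funnel; it grows clockwise from above, the disc going toward +y of the feeder and then +x; 2.3 is the open stop, and from 2.0 on the funnel is quite free. Light friction (0.06 N m), it stays where it is left
- cover_knob (a point): middle of the black upright knob in the centre of the cover: 18 mm in diameter, standing 23 mm clear of the disc (7 to 30 mm: from 12 mm below this point to 13 mm above it); 62 mm from the post's axis
- slug_1: hexagonal brass slug, 14 mm across the flats (16 mm across the corners), 14 mm high, 20 g, at first standing on the bench; origin: centre of its underside, z axis along it, corners on its x axis (and every 60 degrees), flats across its y axis; may be absent
- slug_1_mid (a point): middle of slug_1, 7 mm along its z axis from the origin
- slug_2: hexagonal brass slug, 14 mm across the flats (16 mm across the corners), 14 mm high, 20 g, at first standing on the bench; origin: centre of its underside, z axis along it, corners on its x axis (and every 60 degrees), flats across its y axis; may be absent
- slug_2_mid (a point): middle of slug_2, 7 mm along its z axis from the origin
- slug_3: hexagonal brass slug, 14 mm across the flats (16 mm across the corners), 14 mm high, 20 g, at first standing on the bench; origin: centre of its underside, z axis along it, corners on its x axis (and every 60 degrees), flats across its y axis; may be absent
- slug_3_mid (a point): middle of slug_3, 7 mm along its z axis from the origin
- slug_4: hexagonal brass slug, 14 mm across the flats (16 mm across the corners), 14 mm high, 20 g, at first standing on the bench; origin: centre of its underside, z axis along it, corners on its x axis (and every 60 degrees), flats across its y axis; may be absent
- slug_4_mid (a point): middle of slug_4, 7 mm along its z axis from the origin
- slug_5: hexagonal brass slug, 14 mm across the flats (16 mm across the corners), 14 mm high, 20 g, at first standing on the bench; origin: centre of its underside, z axis along it, corners on its x axis (and every 60 degrees), flats across its y axis; may be absent
- slug_5_mid (a point): middle of slug_5, 7 mm along its z axis from the origin
- weigh_dish: white weighing boat, 60 x 70 x 12 mm, a bystander to be left alone; origin: centre of its underside
- petri_1: petri dish with lid, 61 mm in diameter, 15 mm high, a bystander to be left alone; origin: centre of its underside
- vial: sample vial with a black cap lying on its side, 58 x 53 x 22 mm, a bystander to be left alone; origin: centre of its underside
- label_tape: roll of yellow label tape lying flat, 66 mm in diameter, 19 mm high, a bystander to be left alone; origin: centre of its underside

How it is judged:
On the way, in this order (a step that is already met when the one before it is completed fails the run):
1. the gate pin is drawn up (z of pin_handle in the frame of feeder above 0.228 m), for 0.2 s.
2. every slug lies in the well (horizontal distance between each of slug_1_mid, slug_2_mid, slug_3_mid, slug_4_mid, slug_5_mid and well_floor below 0.02 m and z of each of slug_1_mid, slug_2_mid, slug_3_mid, slug_4_mid, slug_5_mid in the frame of well_floor below 0.092 m and linear speed of each of slug_1, slug_2, slug_3, slug_4, slug_5 below 0.03 m/s), for 0.2 s.
At the end, for the whole second after the job is handed in: The gate pin is still drawn up (raised by at least 26 mm), every slug present lies at rest in the clear well (within 20 mm of its axis, below its mouth), and the cover is shut again (within 0.12 rad of its closed position) (all of step 2 and z of pin_handle in the frame of feeder above 0.228 m and value of joint cover below 0.12 rad); the robot touches nothing.
It fails at once if a bystander (weigh_dish) is moved more than 3 cm (distance of weigh_dish from where it was at the start of the episode above 0.03 m).
It fails at once if a bystander (petri_1) is moved more than 3 cm (distance of petri_1 from where it was at the start of the episode above 0.03 m).
It fails at once if a bystander (vial) is moved more than 3 cm (distance of vial from where it was at the start of the episode above 0.03 m).
It fails at once if a bystander (label_tape) is moved more than 3 cm (distance of label_tape from where it was at the start of the episode above 0.03 m).
Of slug_1, slug_2, slug_3, slug_4, slug_5 only 3 to 5 are there at a start; the rules pass over those that are not, and their reading is None.
At some moment in a run one of slug_1, slug_2, slug_3, slug_4, slug_5 may be knocked a few centimetres aside while the robot is not near it.
It also fails if it takes over 210 s, if anything falls off the work surface, if the arm or the gripper's body presses on something with over 40 N, if the wrist force passes 120 N, or if a joint passes its speed limit or range.

### The arm

A 6-joint arm with a two-finger parallel gripper is mounted at the origin on a cart in front of the work surface, level with it; the furniture and walls round the work are solid. World frame = base frame: x ahead of the robot, y to its left, z up, the work surface at z = 0. Lengths are in m, angles in rad, forces in N, time in s.
With the tool pointing down it reaches from about 0.35 to 0.85 m from the base axis. Payload 8.1 kg.
Tool frame: the origin (TCP) lies midway between the tips of the shut fingers; the grasp point (between the pads) lies 19 mm behind it; z points along the fingers, y is the direction in which the jaws open and shut (so a half turn about z gives the same grasp; the last joint's range is limited). The gripper opens to 85 mm and grips with 20 to 120 N. Pads are 22 mm wide; open, the fingers measure 114 mm over their backs; the gripper's body (76 mm by 85 mm) begins 54 mm behind the grasp point. The pads swing forward as they close: fully open they stand 13 mm farther back than shut.
Start: joints at [-1.403, 0.13, 1.488, -0, 1.523, -0.085], TCP at [0.15, -0.581, 0.231] pointing down, gripper open.
Joint ranges: [-2.96, 2.96], [-0.89, 2.26], [0.02, 2.5], [-1.34, 4.48], [0, 2.73], [-2.66, 2.66]. Speed limits (rad/s): [2.39, 2.39, 2.79, 3.14, 3.14, 3.14].

### API

Orientations are given as [roll, pitch, yaw] about the fixed x, y, z axes, in that order (R = Rz(yaw) Ry(pitch) Rx(roll)).
In Python, from rig import ctrl, cams, order gives the robot as it stands. The module is installed in compiled form; this text tells all that it offers.
- The arm moves only by the tool apply_moves, never from a script. Its argument "commands" is one flat list of numbers, 7 for each row, row after row: the gripper's target within -1 to 1 (fully open at 1, half-way at 0, shut at -1), then the shift along the tool's x, y, z in mm, then the turn, a rotation vector about the tool's x, y, z in rad. A call has exactly 8 rows; each row shifts and turns the pose as measured when the row begins, along the tool's axes as they then stand; what a row does not reach is not made up. A row lasts 1/10 s, in which the tool goes at most 50 mm and 8.59 degrees, less where a joint would pass 70% of its speed; a pose out of reach is approached as far as the arm can. A call with a gripper value outside its range is refused whole. The fingers move at their own pace and stop on an object; "newtons" is the grip in N (left out, the last holds). Time passes only in rows, so rows that do not move let the fingers close, or fill a call up. It gives the time, the measured TCP pose, the force and the opening at its end, in the units of the state.
- ctrl.read_state(): the state, without advancing time (a new reading comes with each control period).
- cams.camera(name): name is "scene" or "side" or "wrist"; returns the picture (400x640x3 uint8, blue, green, red); there is no depth.
- cams.camera_params(name): a dict with "fx", "fy", "cx", "cy" (pixels), "D" ([k1, k2, p1, p2, k3] as OpenCV has them; the pictures are not rectified), "rvec" (rotation vector, rad) and "tvec" (3), from world to camera coordinates, as OpenCV has them. Camera axes: x right, y down, z forward; pixel columns grow to the right and rows downward; lengths in m; the calibration is good to about 2 mm. A picture is of the moment at which its call begins: read the wrist's pose just before it. camera_params takes no time and is no camera call; for the wrist camera it gives the pose at the moment of the call.
- order.hand_in(): hands the job in, once; it reports no verdict.
The state is a dict: "t": time; "q": joint angles; "joint_velocities": joint speeds; "joint_efforts": joint torques, N m; "ee_pos": TCP position; "tool_rot": TCP orientation; "contact_force": force on the tool from outside, world axes, zero at the start; "torque": the same for the moment, N m; "opening": finger opening in m.
Only numpy, scipy, OpenCV 4.12 (cv2) and the standard library are available. Lean on these libraries where they do the work, as an engineer would, in place of code of your own. Each camera call takes 0.05 s, during which the arm holds its last target.

## Working session

There is one attempt and no reset: what is moved stays moved. The work goes in short steps, Python scripts to look and compute and a tool call to move; the robot and the scene stay as the last step left them, time stands still between calls to the robot, and variables do not carry over. Pictures are saved under pics/ and viewed, and the job is handed in when it is done.

Besides the shell and the picture viewer there is one more tool, called after "Call:" as name(argument=value, ...) on one line, values as JSON. apply_moves: Moves the arm, as the interface text tells. Its arguments: {"type":"object","properties":{"commands":{"type":"array"},"newtons":{"type":"number"}},"required":["commands"]}

```bash
mkdir -p pics; cat > h.py <<'E'
import numpy as np,cv2
from rig import ctrl,cams,order
def P(n):
    p=cams.camera_params(n);K=np.array([[p['fx'],0,p['cx']],[0,p['fy'],p['cy']],[0,0,1]]);return K,np.array(p['D'],float),np.array(p['rvec'],float).reshape(3),np.array(p['tvec'],float).reshape(3)
def ray(par,uv):
    K,D,r,t=par;R=cv2.Rodrigues(r)[0]
    q=cv2.undistortPoints(np.array(uv,float).reshape(-1,1,2),K,D).reshape(-1,2)
    d=np.c_[q,np.ones(len(q))]@R
    return -R.T@t,d
def onz(par,uv,z):
    o,d=ray(par,uv);s=(z-o[2])/d[:,2];return o+d*s[:,None]
def proj(par,X):
    K,D,r,t=par;return cv2.projectPoints(np.array(X,float).reshape(-1,1,3),r,t,K,D)[0].reshape(-1,2)
def tri(pars,uvs):
    A=np.zeros((3,3));b=np.zeros(3)
    for p,u in zip(pars,uvs):
        o,d=ray(p,[u]);d=d[0]/np.linalg.norm(d[0]);M=np.eye(3)-np.outer(d,d);A+=M;b+=M@o
    return np.linalg.solve(A,b)
def snap(n,f):
    p=P(n);im=cams.camera(n);cv2.imwrite('pics/'+f+'.png',im);return p,im
E
python3 - <<'E'
from h import *
import pickle
d={}
for n in ('scene','side','wrist'): d[n]=snap(n,n+'0'); o=-cv2.Rodrigues(d[n][0][2])[0].T@d[n][0][3]; print(n,o)
pickle.dump(d,open('d0.pkl','wb'))
s=ctrl.read_state();print(s)
E
```

```text
scene [-0.29459774  0.98651529  1.06056021]
side [-0.17063322  1.21666555  0.71297342]
wrist [ 0.22189718 -0.56234821  0.37181731]
{'t': 0.15, 'q': array([-1.40341138e+00,  1.31007402e-01,  1.48903919e+00, -1.03997941e-07,
        1.52300182e+00, -8.53766535e-02]), 'joint_velocities': array([-0.00034635, -0.00170154, -0.00211271, -0.00064193, -0.0004503 ,
       -0.00208289]), 'joint_efforts': array([ 4.20823817e-04, -5.70065439e+01, -5.01156914e+01, -6.48255900e-05,
        9.75642179e-03,  6.88254727e-05]), 'ee_pos': array([ 0.15001085, -0.5805027 ,  0.23046811]), 'tool_rot': array([-3.14014219e+00, -1.24033163e-04,  2.52761512e-01]), 'contact_force': array([-0.17740444,  0.43081948, -0.09842205]), 'torque': array([-0.00040342, -0.00299156,  0.01312062]), 'opening': 0.08538340096145945}
```

View pics/scene0.png

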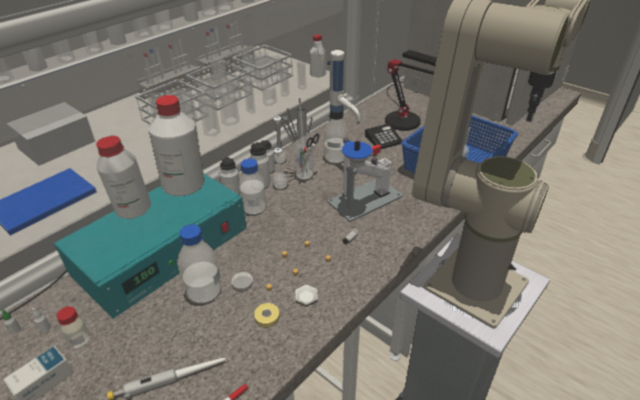

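View pics/side0.png

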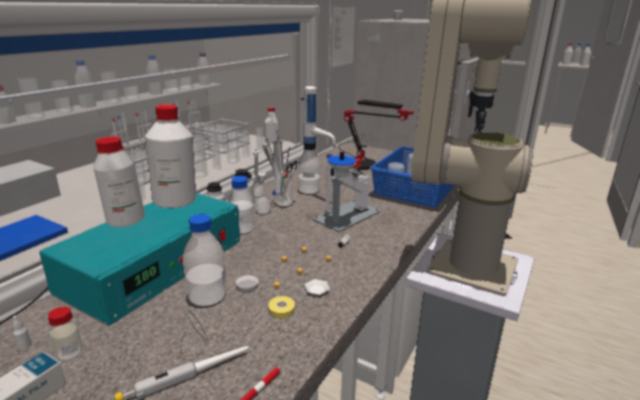

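View pics/wrist0.png

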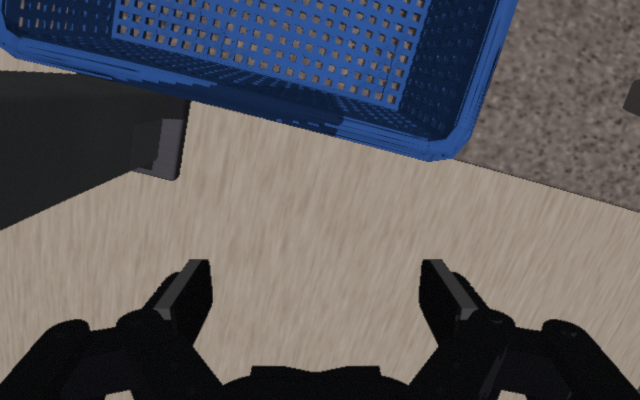

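The scene camera shows 5 slugs around (270–328, 243–287), the feeder near (360,185), the dish at (306,295), the tape at (266,315), the petri at (242,281) and the vial at (350,236). Next I'll localise them and zoom in on the feeder.

```bash
python3 - <<'E'
from h import *
import pickle
d=pickle.load(open('d0.pkl','rb'))
for n,c in (('scene',(325,135)),('side',(305,140))):
    p,im=d[n]
    z=cv2.resize(im[c[1]:c[1]+90,c[0]:c[0]+90],None,fx=6,fy=6,interpolation=cv2.INTER_CUBIC);cv2.imwrite(f'pics/z{n}0.png',z)
    hsv=cv2.cvtColor(im,cv2.COLOR_BGR2HSV)
    m=cv2.inRange(hsv,(8,120,110),(24,255,255));m[:235]=0;m[:,:255]=0;m[300:]=0
    k,l,st,ce=cv2.connectedComponentsWithStats(m)
    for i in range(1,k):
        if st[i,4]>5: print(n,st[i],ce[i].round(1),onz(p,[ce[i]],0.009)[0].round(4))
p=d['scene'][0]
for nm,u,z in (('vial',(350,236),.011),('dish',(306,295),.006),('tape',(266,315),.01),('petri',(242,281),.01),('coverblue',(357,150),.228),('base',(363,198),.01)): print(nm,onz(p,[u],z)[0].round(3))
E
```

```text
scene [305 241   4   4  12] [306.5 242.5] [0.4757 0.193  0.009 ]
scene [283 252   4   4  12] [284.2 253.3] [0.4948 0.272  0.009 ]
scene [326 256   4   4  14] [327.7 257.5] [0.3834 0.1992 0.009 ]
scene [293 269   5   5  19] [295.  270.9] [0.4202 0.3029 0.009 ]
scene [267 285   4   4  15] [268.6 286.4] [0.4357 0.3947 0.009 ]
side [302 247   4   5  17] [303.6 249.1] [0.4696 0.1952 0.009 ]
side [282 256   5   6  24] [283.8 258.4] [0.4907 0.2731 0.009 ]
side [326 256   5   5  18] [328.1 257.9] [0.3793 0.2001 0.009 ]
side [297 268   5   6  22] [299.3 270.6] [0.4156 0.3042 0.009 ]
side [274 282   5   6  24] [276.2 284.4] [0.4324 0.3948 0.009 ]
side [273 297  19   3  21] [282.  297.6] [0.3852 0.4351 0.009 ]
vial [0.391 0.083 0.011]
dish [0.336 0.347 0.006]
tape [0.368 0.469 0.01 ]
petri [0.507 0.431 0.01 ]
coverblue [ 0.478 -0.052  0.228]
base [ 0.477 -0.097  0.01 ]
```

```bash
python3 - <<'E'
import cv2,numpy as np
a=cv2.imread('pics/zscene0.png');b=cv2.imread('pics/zside0.png')
cv2.imwrite('pics/zz0.png',cv2.resize(np.hstack([a,b]),(800,400)))
E
```

```text
(no output)
```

View pics/zz0.png

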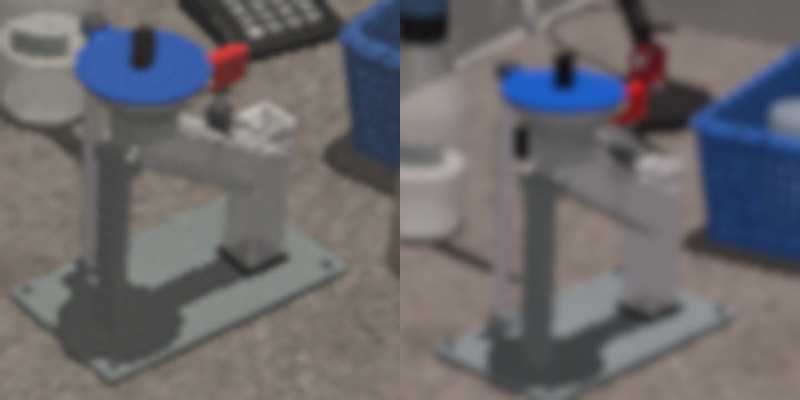

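```bash
cat >> h.py <<'E'
from scipy.spatial.transform import Rotation as Ro
def plan(pos,yaw=None,n=None,step=.045,g=1,s=None):
    s=ctrl.read_state();p=np.array(s['ee_pos']);R=Ro.from_euler('xyz',s['tool_rot'])
    Y=s['tool_rot'][2] if yaw is None else yaw
    T=Ro.from_euler('xyz',[np.pi,0,Y]);rv=(R.inv()*T).as_rotvec()
    D=np.array(pos)-p
    if n is None:n=int(max(np.ceil(np.linalg.norm(D)/step),np.ceil(np.linalg.norm(rv)/.14),1))
    print('n',n,'now',p.round(4),'rv',rv.round(3))
    for i in range(n):
        d=R.inv().apply(D/n);print([g]+(d*1000).round(1).tolist()+(rv/n).round(3).tolist())
        R=R*Ro.from_rotvec(rv/n)
def st():
    s=ctrl.read_state();print('t',round(s['t'],2),'p',s['ee_pos'].round(4),'r',s['tool_rot'].round(3),'F',s['contact_force'].round(1),'T',s['torque'].round(2),'o',round(s['opening'],4),'q',s['q'].round(2))
E
python3 -c "
from h import *
plan([.45,-.17,.42],1.5)
p=P('wrist');print(p[0]);R=cv2.Rodrigues(p[2])[0];print(R[2])"
```

```text
n 13 now [ 0.15   -0.5805  0.2305] rv [-1.000e-03 -1.000e-03 -1.247e+00]
[1, 30.2, -24.8, -14.5, -0.0, -0.0, -0.096]
[1, 32.5, -21.8, -14.5, -0.0, -0.0, -0.096]
[1, 34.4, -18.6, -14.5, -0.0, -0.0, -0.096]
[1, 36.0, -15.2, -14.6, -0.0, -0.0, -0.096]
[1, 37.3, -11.7, -14.6, -0.0, -0.0, -0.096]
[1, 38.3, -8.1, -14.6, -0.0, -0.0, -0.096]
[1, 38.9, -4.4, -14.6, -0.0, -0.0, -0.096]
[1, 39.1, -0.6, -14.6, -0.0, -0.0, -0.096]
[1, 39.0, 3.1, -14.6, -0.0, -0.0, -0.096]
[1, 38.5, 6.9, -14.6, -0.0, -0.0, -0.096]
[1, 37.7, 10.5, -14.6, -0.0, -0.0, -0.096]
[1, 36.5, 14.1, -14.6, -0.0, -0.0, -0.096]
[1, 35.0, 17.5, -14.6, -0.0, -0.0, -0.096]
[[357.41020339   0.         315.18861337]
 [  0.         357.41020339 198.22133969]
 [  0.           0.           1.        ]]
[-0.27943338 -0.07162902 -0.95748957]
```

Call:
apply_moves(commands=[1, 30, -25, -18, 0, 0, -0.1, 1, 32, -22, -18, 0, 0, -0.1, 1, 34, -19, -18, 0, 0, -0.1, 1, 36, -15, -18, 0, 0, -0.1, 1, 37, -12, -18, 0, 0, -0.1, 1, 38, -8, -18, 0, 0, -0.1, 1, 39, -4, -18, 0, 0, -0.1, 1, 39, 0, -18, 0, 0, -0.1])

```text
t: 0.95
ee_pos: [0.3289, -0.316, 0.3727]
tool_rot: [-3.131, -0.01, 1.074]
contact_force: [1.2, -0.9, -0.5]
opening: 0.0855
```

```bash
python3 -c "
from h import *
st();plan([.45,-.17,.42],1.5)"
```

```text
t 0.95 p [ 0.3289 -0.316   0.3727] r [-3.131 -0.01   1.074] F [ 1.2 -0.9 -0.5] T [0.01 0.   0.02] o 0.0855 q [-0.88 -0.26  1.61  0.01  1.81 -0.38]
n 5 now [ 0.3289 -0.316   0.3727] rv [-0.009 -0.013 -0.426]
[1, 37.3, 7.3, -9.2, -0.002, -0.003, -0.085]
[1, 36.5, 10.4, -9.2, -0.002, -0.003, -0.085]
[1, 35.5, 13.5, -9.3, -0.002, -0.003, -0.085]
[1, 34.2, 16.5, -9.4, -0.002, -0.003, -0.085]
[1, 32.6, 19.4, -9.4, -0.002, -0.003, -0.085]
```

Call:
apply_moves(commands=[1, 37, 7, -9, 0, 0, -0.085, 1, 36, 10, -9, 0, 0, -0.085, 1, 35, 13, -9, 0, 0, -0.085, 1, 34, 16, -9, 0, 0, -0.085, 1, 33, 19, -9, 0, 0, -0.085, 1, 10, 0, 0, 0, 0, 0, 1, 0, 0, 0, 0, 0, 0, 1, 0, 0, 0, 0, 0, 0])

```text
t: 1.75
ee_pos: [0.4521, -0.1488, 0.4232]
tool_rot: [-3.139, -0.012, 1.526]
contact_force: [-0.3, -0.3, -1.1]
opening: 0.0853
```

```bash
python3 -c "
from h import *
st();import pickle
d=snap('wrist','w1');pickle.dump(d,open('w1.pkl','wb'))"
```

```text
t 1.75 p [ 0.4521 -0.1488  0.4232] r [-3.139 -0.012  1.526] F [-0.3 -0.3 -1.1] T [0.   0.04 0.07] o 0.0853 q [-0.43 -0.19  1.46  0.01  1.88 -0.39]
```

View pics/w1.png

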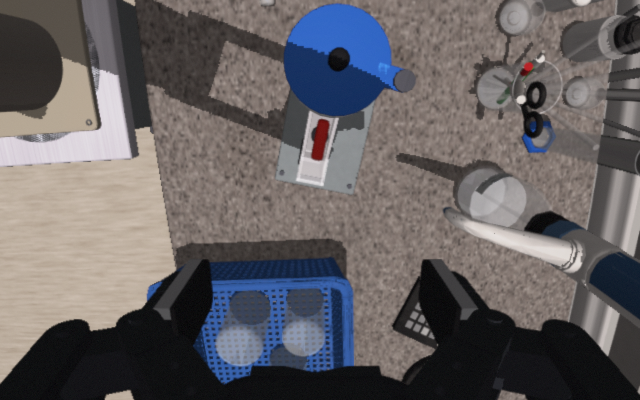

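```bash
python3 - <<'E'
from h import *
import pickle
p,im=pickle.load(open('w1.pkl','rb'))
hsv=cv2.cvtColor(im,cv2.COLOR_BGR2HSV)
m=cv2.inRange(hsv,(100,150,100),(125,255,255));m[130:]=0;m[:,420:]=0
m2=m.copy()
c=max(cv2.findContours(m,0,2)[0],key=cv2.contourArea)
h=cv2.convexHull(c)
# circle fit on points left of arm
pts=onz(p,c.reshape(-1,2).astype(float),.232)[:,:2]
sel=(c.reshape(-1,2)[:,0]<375)
q=pts[sel];A=np.c_[2*q,np.ones(len(q))];s=np.linalg.lstsq(A,(q**2).sum(1),rcond=None)[0];r=np.sqrt(s[2]+s[0]**2+s[1]**2)
C=s[:2];print('disc',C,r)
m=cv2.inRange(hsv,(0,0,0),(180,255,60))[:110,300:380];k,l,stt,ce=cv2.connectedComponentsWithStats(m)
for i in range(1,k):
    if stt[i,4]>60: print('knob',stt[i],ce[i]+[300,0],onz(p,[ce[i]+[300,0]],.25)[0])
m=cv2.inRange(hsv,(0,150,60),(8,255,255))|cv2.inRange(hsv,(172,150,60),(180,255,255));m[:100]=0;m[170:]=0;m[:,:290]=0;m[:,360:]=0
c=max(cv2.findContours(m,0,2)[0],key=cv2.contourArea);rc=cv2.minAreaRect(c);print('handle',rc,cv2.contourArea(c));H=onz(p,[rc[0]],.212)[0];print(H)
b=onz(p,cv2.boxPoints(rc),.216)[:,:2];print(b)
post=onz(p,[(405,80)],.24)[0];print('post',post)
# base corners
print(onz(p,[(277,179),(355,192)],.01))
pickle.dump((C,H),open('c.pkl','wb'))
z=cv2.resize(im[0:200,240:440],None,fx=3,fy=3,interpolation=cv2.INTER_CUBIC);cv2.imwrite('pics/w1z.png',z)
E
```

```text
disc [ 0.47330481 -0.02767498] 0.029445203581834122
knob [ 28  48  21  24 392] [338.10969388  59.33673469] [ 0.47613521 -0.04851078  0.25      ]
handle ((319.8648681640625, 139.31080627441406), (11.672327995300293, 39.45575714111328), 9.462322235107422) 382.5
[ 0.45832469 -0.11909715  0.212     ]
[[ 0.44867519 -0.13641244]
 [ 0.45670678 -0.09896405]
 [ 0.46768602 -0.10126662]
 [ 0.4599501  -0.1388302 ]]
post [ 0.53483444 -0.06699238  0.24      ]
[[ 0.38848473 -0.20289702  0.01      ]
 [ 0.51246117 -0.2298865   0.01      ]]
```

View pics/w1z.png

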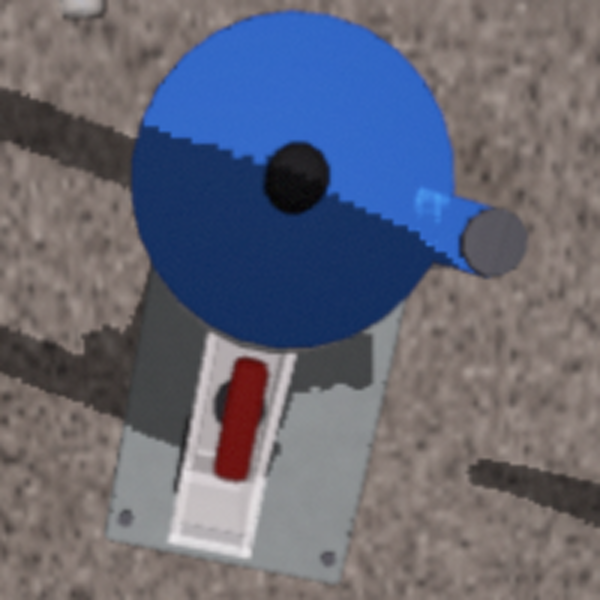

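```bash
python3 -c "
from h import *
plan([.459,-.119,.265],1.359,n=5)"
```

```text
n 5 now [ 0.4519 -0.1491  0.4232] rv [-0.004 -0.012  0.166]
[1, 5.7, 1.2, 31.7, -0.001, -0.002, 0.033]
[1, 5.8, 1.0, 31.7, -0.001, -0.002, 0.033]
[1, 5.9, 0.8, 31.7, -0.001, -0.002, 0.033]
[1, 6.0, 0.6, 31.7, -0.001, -0.002, 0.033]
[1, 6.1, 0.3, 31.6, -0.001, -0.002, 0.033]
```

Call:
apply_moves(commands=[1, 6, 1, 32, 0, -0.003, 0.033, 1, 6, 1, 32, 0, -0.003, 0.033, 1, 6, 1, 32, 0, -0.003, 0.033, 1, 6, 1, 32, 0, -0.003, 0.033, 1, 6, 0, 25, 0, 0, 0.033, 1, 0, 0, 0, 0, 0, 0, 1, 0, 0, 0, 0, 0, 0, 1, 0, 0, 0, 0, 0, 0])

```text
t: 2.6
ee_pos: [0.4546, -0.1282, 0.2652]
tool_rot: [-3.139, 0.004, 1.335]
contact_force: [0.3, 0.0, -0.3]
opening: 0.0853
```

```bash
python3 -c "
from h import *
st();import pickle
d=snap('wrist','w2');pickle.dump(d,open('w2.pkl','wb'));plan([.459,-.119,.186],1.359,n=5)"
```

```text
t 2.6 p [ 0.4546 -0.1282  0.2652] r [-3.139  0.004  1.335] F [ 0.3  0.  -0.3] T [-0.03 -0.03  0.03] o 0.0853 q [-0.38 -0.23  1.78 -0.    1.6  -0.14]
n 5 now [ 0.4549 -0.1283  0.2657] rv [-0.002  0.004 -0.024]
[1, 2.1, 0.4, 15.9, -0.0, 0.001, -0.005]
[1, 2.1, 0.4, 15.9, -0.0, 0.001, -0.005]
[1, 2.0, 0.4, 15.9, -0.0, 0.001, -0.005]
[1, 2.0, 0.4, 15.9, -0.0, 0.001, -0.005]
[1, 2.0, 0.4, 15.9, -0.0, 0.001, -0.005]
```

View pics/w2.png

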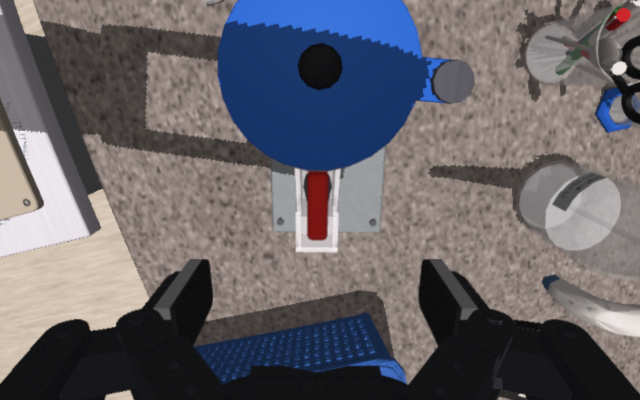

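The handle is at (317,207), square to the jaws and central between them. I'll refine the measurement and check the knob too.

```bash
python3 - <<'E'
from h import *
import pickle
p,im=pickle.load(open('w2.pkl','rb'));p1,i1=pickle.load(open('w1.pkl','rb'))
hsv=cv2.cvtColor(im,cv2.COLOR_BGR2HSV)
m=cv2.inRange(hsv,(0,150,60),(8,255,255))|cv2.inRange(hsv,(172,150,60),(180,255,255));m[:160]=0;m[250:]=0;m[:,:290]=0;m[:,360:]=0
c=max(cv2.findContours(m,0,2)[0],key=cv2.contourArea);rc=cv2.minAreaRect(c);print(rc)
print(onz(p,[rc[0]],.212), onz(p,cv2.boxPoints(rc),.216))
print('tri h',tri([p,p1],[rc[0],(319.86,139.3)]))
print('knob',onz(p,[(320,66)],.25),tri([p,p1],[(320,66),(338.1,59.3)]),'post',onz(p,[(454,81)],.24))
E
```

```text
((317.5, 205.0), (66.0, 21.0), 90.0)
[[ 0.45890144 -0.11839052  0.212     ]] [[ 0.45800184 -0.09737657  0.216     ]
 [ 0.46913394 -0.10003623  0.216     ]
 [ 0.46045292 -0.13802219  0.216     ]
 [ 0.44866058 -0.13521015  0.216     ]]
tri h [ 0.4584766  -0.11961258  0.20800129]
knob [[ 0.476701   -0.04752016  0.25      ]] [ 0.47729455 -0.04648956  0.2295257 ] post [[ 0.53426095 -0.0666673   0.24      ]]
```

Call:
apply_moves(commands=[1, 2.2, 0.5, 16, 0, 0, -0.004, 1, 2.2, 0.5, 16, 0, 0, -0.004, 1, 2, 0.5, 16, 0, 0, -0.004, 1, 2, 0.5, 16, 0, 0, 0, 1, 2, 0.5, 10, 0, 0, 0, 1, 0, 0, 0, 0, 0, 0, 1, 0, 0, 0, 0, 0, 0, 1, 0, 0, 0, 0, 0, 0])

```text
t: 3.45
ee_pos: [0.4636, -0.1211, 0.1929]
tool_rot: [3.132, 0.006, 1.349]
contact_force: [0.6, 0.9, 0.2]
opening: 0.086
```

```bash
python3 -c "
from h import *
st();plan([.459,-.1185,.186],1.353,n=1)"
```

```text
t 3.45 p [ 0.4636 -0.1211  0.1929] r [3.132 0.006 1.349] F [0.6 0.9 0.2] T [-0.02 -0.03  0.01] o 0.086 q [-0.36 -0.19  1.87 -0.    1.45 -0.14]
n 1 now [ 0.4636 -0.1211  0.1929] rv [ 0.009  0.006 -0.004]
[1, 1.6, -5.1, 6.8, 0.009, 0.006, -0.004]
```

Call:
apply_moves(commands=[1, 1, -2.5, 3.5, 0.004, 0.003, -0.002, 1, 0.5, -2.5, 3.3, 0.004, 0.003, -0.002, 1, 0, 0, 0, 0, 0, 0, -1, 0, 0, 0, 0, 0, 0, -1, 0, 0, 0, 0, 0, 0, -1, 0, 0, 0, 0, 0, 0, -1, 0, 0, 0, 0, 0, 0, -1, 0, 0, 0, 0, 0, 0], newtons=90)

```text
t: 4.25
ee_pos: [0.4589, -0.1188, 0.1877]
tool_rot: [3.14, 0.0, 1.353]
contact_force: [-17.4, 4.7, 14.2]
opening: 0.0126
```

```bash
python3 -c "
from h import *
st();snap('wrist','w3');st()"
```

```text
t 4.25 p [ 0.4589 -0.1188  0.1877] r [3.14  0.    1.353] F [-17.4   4.7  14.2] T [ 0.59  2.91 -0.04] o 0.0126 q [-0.36 -0.19  1.89 -0.    1.45 -0.14]
t 4.3 p [ 0.4585 -0.1188  0.188 ] r [3.141 0.    1.353] F [-6.6  2.9  3.5] T [ 0.56  0.55 -0.35] o 0.0107 q [-0.36 -0.2   1.89 -0.    1.45 -0.14]
```

View pics/w3.png

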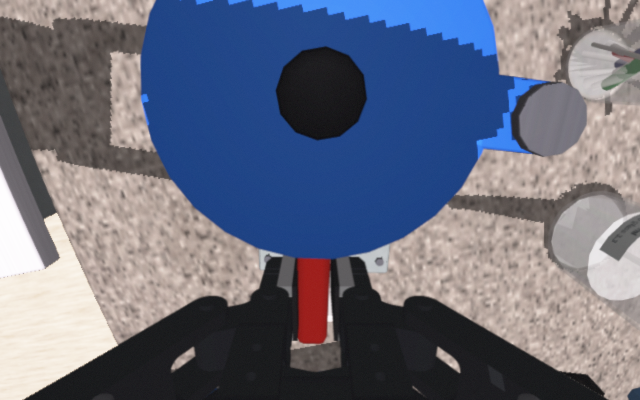

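The handle is gripped. I'll start twisting and lifting.

Call:
apply_moves(commands=[-1, 0, 0, -1, 0, 0, 0.12, -1, 0, 0, -1, 0, 0, 0.12, -1, 0, 0, -1, 0, 0, 0.12, -1, 0, 0, -1, 0, 0, -0.12, -1, 0, 0, -1, 0, 0, -0.12, -1, 0, 0, -1, 0, 0, -0.12, -1, 0, 0, -1, 0, 0, -0.12, -1, 0, 0, -1, 0, 0, -0.12])

```text
t: 5.1
ee_pos: [0.4573, -0.1185, 0.1887]
tool_rot: [-3.138, -0.001, 1.593]
contact_force: [3.9, -0.8, -7.3]
opening: 0.0106
```

```bash
python3 -c "
from h import *
st()"
```

```text
t 5.1 p [ 0.4573 -0.1185  0.1887] r [-3.138e+00 -1.000e-03  1.593e+00] F [ 3.9 -0.8 -7.3] T [-0.56 -0.49 -0.5 ] o 0.0106 q [-0.36 -0.19  1.88 -0.    1.46 -0.38]
```

Call:
apply_moves(commands=[-1, 0, 0, -3, 0, 0, 0.13, -1, 0, 0, -3, 0, 0, 0.13, -1, 0, 0, -3, 0, 0, 0.13, -1, 0, 0, -3, 0, 0, 0.13, -1, 0, 0, -3, 0, 0, 0.13, -1, 0, 0, -3, 0, 0, -0.13, -1, 0, 0, -3, 0, 0, -0.13, -1, 0, 0, -3, 0, 0, -0.13])

```text
t: 5.9
ee_pos: [0.4574, -0.1185, 0.193]
tool_rot: [-3.132, -0.001, 1.321]
contact_force: [9.0, -1.2, -17.8]
opening: 0.0104
```

```bash
python3 -c "
from h import *
st()"
```

```text
t 5.9 p [ 0.4574 -0.1185  0.193 ] r [-3.132e+00 -1.000e-03  1.321e+00] F [  9.   -1.2 -17.8] T [-0.85 -1.66 -0.41] o 0.0104 q [-0.36 -0.19  1.87 -0.    1.47 -0.11]
```

Call:
apply_moves(commands=[-1, 0, 0, -3, 0, 0, -0.145, -1, 0, 0, -3, 0, 0, -0.145, -1, 0, 0, -3, 0, 0, -0.145, -1, 0, 0, -3, 0, 0, 0.145, -1, 0, 0, -3, 0, 0, 0.145, -1, 0, 0, -3, 0, 0, 0.145, -1, 0, 0, -3, 0, 0, 0.145, -1, 0, 0, -3, 0, 0, 0.145])

```text
t: 6.7
ee_pos: [0.4577, -0.1185, 0.1977]
tool_rot: [-3.126, 0.003, 1.041]
contact_force: [9.9, -2.6, -18.9]
opening: 0.0102
```

Call:
apply_moves(commands=[-1, 0, 0, -3, 0, 0, 0.145, -1, 0, 0, -3, 0, 0, -0.145, -1, 0, 0, -3, 0, 0, -0.145, -1, 0, 0, -3, 0, 0, -0.145, -1, 0, 0, -3, 0, 0, -0.145, -1, 0, 0, -3, 0, 0, -0.145, -1, 0, 0, -3, 0, 0, -0.145, -1, 0, 0, -3, 0, 0, 0.145])

```text
t: 7.5
ee_pos: [0.4571, -0.1184, 0.2024]
tool_rot: [-3.119, -0.009, 1.641]
contact_force: [7.1, -1.4, -19.3]
opening: 0.0102
```

```bash
python3 -c "
from h import *
st()"
```

```text
t 7.5 p [ 0.4571 -0.1184  0.2024] r [-3.119 -0.009  1.641] F [  7.1  -1.4 -19.3] T [-0.72 -2.3   0.4 ] o 0.0102 q [-0.36 -0.18  1.85 -0.    1.5  -0.43]
```

Call:
apply_moves(commands=[-1, 0, 0, -3, -0.003, 0, 0.145, -1, 0, 0, -3, -0.003, 0, 0.145, -1, 0, 0, -3, -0.003, 0, 0.145, -1, 0, 0, -3, -0.003, 0, 0.145, -1, 0, 0, -3, -0.003, 0, 0.145, -1, 0, 0, -3, -0.003, 0, -0.145, -1, 0, 0, -3, -0.003, 0, -0.145, -1, 0, 0, -3, -0.003, 0, -0.145])

```text
t: 8.3
ee_pos: [0.4574, -0.1182, 0.2071]
tool_rot: [-3.134, -0.0, 1.321]
contact_force: [7.6, -2.4, -16.5]
opening: 0.0102
```

Call:
apply_moves(commands=[-1, 0, 0, -3, -0.003, 0, -0.145, -1, 0, 0, -3, -0.003, 0, -0.145, -1, 0, 0, -3, -0.003, 0, -0.145, -1, 0, 0, -3, -0.003, 0, 0.145, -1, 0, 0, -3, -0.003, 0, 0.145, -1, 0, 0, -3, -0.003, 0, 0.145, -1, 0, 0, -3, -0.003, 0, 0.145, -1, 0, 0, -3, -0.003, 0, 0.145])

```text
t: 9.1
ee_pos: [0.4574, -0.1182, 0.2119]
tool_rot: [3.135, -0.007, 1.041]
contact_force: [12.4, -3.3, -18.2]
opening: 0.0104
```

```bash
python3 -c "
from h import *
st()"
```

```text
t 9.1 p [ 0.4574 -0.1182  0.2119] r [ 3.135 -0.007  1.041] F [ 12.4  -3.3 -18.2] T [-0.68 -1.41  0.41] o 0.0104 q [-0.37 -0.22  1.86  0.01  1.49  0.16]
```

Call:
apply_moves(commands=[-1, 0, 0, -3, 0, 0, 0.145, -1, 0, 0, -3, 0, 0, -0.145, -1, 0, 0, -3, 0, 0, -0.145, -1, 0, 0, -3, 0, 0, -0.145, -1, 0, 0, -3, 0, 0, -0.145, -1, 0, 0, -3, 0, 0, -0.145, -1, 0, 0, -3, 0, 0, -0.145, -1, 0, 0, -3, 0, 0, 0.145])

```text
t: 9.9
ee_pos: [0.4567, -0.1183, 0.2166]
tool_rot: [3.141, -0.006, 1.64]
contact_force: [11.0, -2.3, -17.7]
opening: 0.0104
```

Call:
apply_moves(commands=[-1, 0, 0, -3, 0, 0, 0.145, -1, 0, 0, -3, 0, 0, 0.145, -1, 0, 0, -3, 0, 0, 0.145, -1, 0, 0, -3, 0, 0, 0.145, -1, 0, 0, -3, 0, 0, -0.145, -1, 0, 0, -3, 0, 0, -0.145, -1, 0, 0, 0, 0, 0, 0, -1, 0, 0, 0, 0, 0, 0])

```text
t: 10.7
ee_pos: [0.4578, -0.1185, 0.22]
tool_rot: [-3.136, -0.007, 1.324]
contact_force: [-1.5, 2.5, 1.1]
opening: 0.0106
```

```bash
python3 -c "
from h import *
st();snap('wrist','w4')"
```

```text
t 10.7 p [ 0.4578 -0.1185  0.22  ] r [-3.136 -0.007  1.324] F [-1.5  2.5  1.1] T [-0.18  0.35 -0.09] o 0.0106 q [-0.37 -0.21  1.84  0.01  1.52 -0.12]
```

View pics/w4.png

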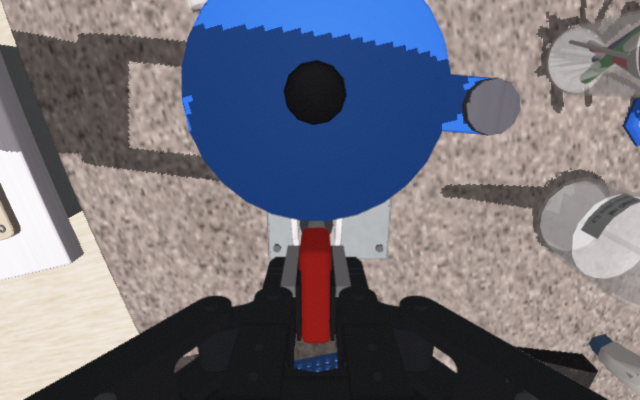

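Pin raised about 32 mm. Releasing it and rising.

Call:
apply_moves(commands=[-0.2, 0, 0, 0, 0, 0, 0, -0.2, 0, 0, 0, 0, 0, 0, -0.2, 0, 0, 0, 0, 0, 0, -0.2, 0, 0, -10, 0, 0, 0, -0.2, 0, 0, -25, 0, 0, 0, -0.2, 0, 0, -35, 0, 0, 0, -0.2, 5, 0, -35, 0, 0, 0, -0.2, 0, 0, 0, 0, 0, 0], newtons=20)

```text
t: 11.55
ee_pos: [0.4582, -0.114, 0.3303]
tool_rot: [-3.133, -0.007, 1.32]
contact_force: [-0.1, -1.5, 1.2]
opening: 0.0345
```

```bash
python3 -c "
from h import *
st();import pickle
d=snap('wrist','w5');pickle.dump(d,open('w5.pkl','wb'))
d=snap('side','s5')
cv2.imwrite('pics/s5z.png',cv2.resize(d[1][130:230,300:400],None,fx=5,fy=5))
"
```

```text
t 11.55 p [ 0.4582 -0.114   0.3303] r [-3.133 -0.007  1.32 ] F [-0.1 -1.5  1.2] T [ 0.03 -0.04  0.03] o 0.0345 q [-0.36 -0.23  1.66  0.01  1.72 -0.11]
```

View pics/w5.png

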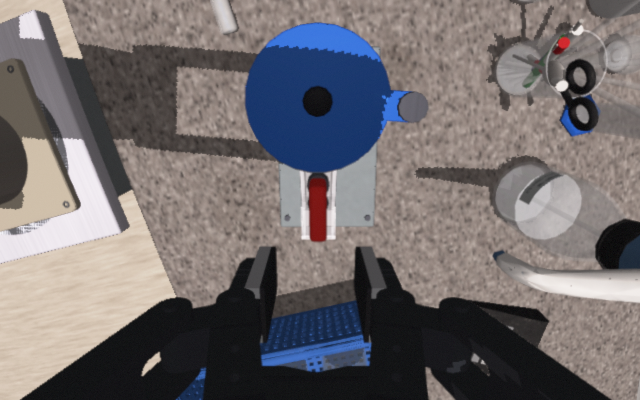

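View pics/s5z.png

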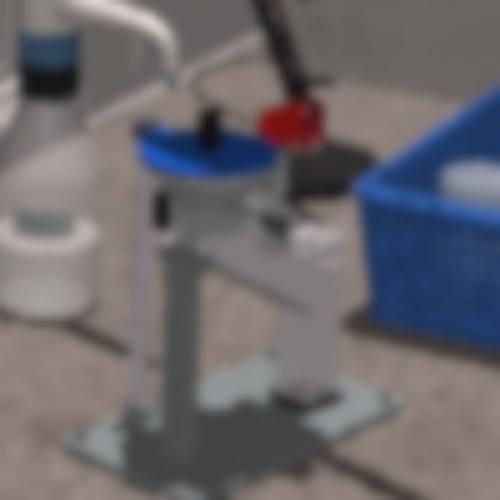

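```bash
cat >> h.py <<'E'
def circ(q):
    A=np.c_[2*q,np.ones(len(q))];s=np.linalg.lstsq(A,(q**2).sum(1),rcond=None)[0];return s[:2],np.sqrt(s[2]+s[0]**2+s[1]**2)
E
python3 - <<'E'
from h import *
import pickle
p,im=pickle.load(open('w5.pkl','rb'))
hsv=cv2.cvtColor(im,cv2.COLOR_BGR2HSV)
m=cv2.inRange(hsv,(100,150,60),(125,255,255));m[180:]=0;m[:,430:]=0
c=max(cv2.findContours(m,0,1)[0],key=cv2.contourArea).reshape(-1,2)
s=c[c[:,0]<375];q=onz(p,s.astype(float),.232)[:,:2]
print('disc',*circ(q))
m=cv2.inRange(hsv,(0,0,0),(180,255,60))[80:125,290:345]
k,l,t,ce=cv2.connectedComponentsWithStats(m);i=1+np.argmax(t[1:,4]);u=ce[i]+[290,80];print('knob',u,t[i],onz(p,[u],.256))
m=cv2.inRange(hsv,(100,0,60),(180,80,160))[80:130,395:435]
k,l,t,ce=cv2.connectedComponentsWithStats(m);i=1+np.argmax(t[1:,4]);u=ce[i]+[395,80];print('post',u,t[i],onz(p,[u],.24),onz(p,[u],.225))
m=cv2.inRange(hsv,(0,150,60),(8,255,255))|cv2.inRange(hsv,(172,150,60),(180,255,255));m[:160]=0;m[250:]=0;m[:,:290]=0;m[:,360:]=0
c=max(cv2.findContours(m,0,2)[0],key=cv2.contourArea);rc=cv2.minAreaRect(c);print(rc,onz(p,[rc[0]],.244))
E
```

```text
disc [ 0.47649575 -0.0479659 ] 0.04694657026991553
knob [317.06382979 101.        ] [ 13   6  29  31 705] [[ 0.47637    -0.04806244  0.256     ]]
post [412.78522572 106.96580027] [  1  11  33  32 731] [[ 0.53432175 -0.06665097  0.24      ]] [[ 0.53795542 -0.06809807  0.225     ]]
((317.5, 209.0), (62.0, 17.0), 90.0) [[ 0.45922432 -0.11652392  0.244     ]]
```

```bash
python3 -c "
from h import *
plan([.4765,-.048,.275],1.353,n=3)"
```

```text
n 3 now [ 0.4569 -0.1139  0.3257] rv [-0.014 -0.008 -0.033]
[1, 22.8, 1.1, 17.1, -0.005, -0.003, -0.011]
[1, 22.8, 1.3, 17.0, -0.005, -0.003, -0.011]
[1, 22.8, 1.5, 17.0, -0.005, -0.003, -0.011]
```

Call:
apply_moves(commands=[-0.2, 23, 1, 8, -0.004, -0.003, -0.01, -0.2, 23, 1, 12, -0.004, -0.003, -0.01, -0.2, 23, 1, 20, -0.004, -0.003, -0.01, -0.2, 0, 0, 10, 0, 0, 0, -0.2, 0, 0, 0, 0, 0, 0, -0.2, 0, 0, 0, 0, 0, 0, -0.2, 0, 0, 0, 0, 0, 0, -0.2, 0, 0, 0, 0, 0, 0])

```text
t: 12.45
ee_pos: [0.4733, -0.0476, 0.2696]
tool_rot: [-3.132, 0.003, 1.347]
contact_force: [0.7, 1.0, 0.4]
opening: 0.0341
```

```bash
python3 -c "
from h import *
st();plan([.4765,-.048,.240],1.353,n=3);snap('wrist','w6')"
```

```text
t 12.45 p [ 0.4733 -0.0476  0.2696] r [-3.132e+00  3.000e-03  1.347e+00] F [0.7 1.  0.4] T [ 0.07 -0.03  0.02] o 0.0341 q [-0.21 -0.21  1.75 -0.    1.61  0.02]
n 3 now [ 0.4733 -0.0476  0.2696] rv [-0.01   0.003 -0.006]
[1, 0.1, 1.2, 9.8, -0.003, 0.001, -0.002]
[1, 0.1, 1.1, 9.8, -0.003, 0.001, -0.002]
[1, 0.1, 1.1, 9.9, -0.003, 0.001, -0.002]
```

View pics/w6.png

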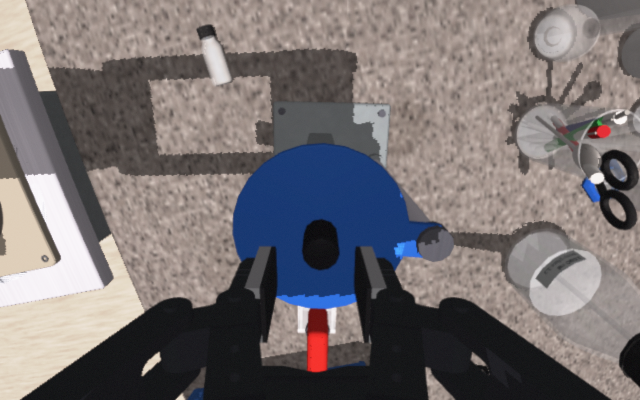

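The knob at (320,240) lies between the pads. Descend and pinch it lightly.

Call:
apply_moves(commands=[-0.2, 0, 1.2, 10, -0.003, 0, 0, -0.2, 0, 1.2, 10, -0.003, 0, 0, -0.2, 0, 1, 9, -0.003, 0, 0, -0.2, 0, 0, 0, 0, 0, 0, -1, 0, 0, 0, 0, 0, 0, -1, 0, 0, 0, 0, 0, 0, -1, 0, 0, 0, 0, 0, 0, -1, 0, 0, 0, 0, 0, 0], newtons=25)

```text
t: 13.3
ee_pos: [0.4754, -0.049, 0.2386]
tool_rot: [-3.139, 0.003, 1.346]
contact_force: [0.5, -0.1, -1.7]
opening: 0.0165
```

```bash
python3 - <<'E'
from h import *
st();s=ctrl.read_state();p=s['ee_pos'];psi=-.218
ax=np.array([np.cos(psi),np.sin(psi)]);ay=np.array([-np.sin(psi),np.cos(psi)])
post=p[:2]+.062*ax;print('post',post)
Y=s['tool_rot'][2];tx=np.array([np.cos(Y),np.sin(Y)]);ty=np.array([np.sin(Y),-np.cos(Y)])
prev=p[:2]
N=16;
for i in range(1,N+1):
    th=2.15*i/N;q=post+.062*(np.cos(np.pi-th)*ax+np.sin(np.pi-th)*ay);d=q-prev;prev=q
    print(i,round(th,2),(1000*np.array([d@tx,d@ty])).round(1),q.round(4))
E
```

```text
t 13.3 p [ 0.4754 -0.049   0.2386] r [-3.139e+00  3.000e-03  1.346e+00] F [ 0.5 -0.1 -1.7] T [-0.05 -0.06 -0.02] o 0.0165 q [-0.21 -0.21  1.8  -0.    1.55  0.02]
post [ 0.53590906 -0.06240777]
1 0.13 [8.3 0.5] [ 0.4777 -0.041 ]
2 0.27 [8.2 1.6] [ 0.4811 -0.0334]
3 0.4 [7.9 2.7] [ 0.4855 -0.0263]
4 0.54 [7.4 3.7] [ 0.4908 -0.0199]
5 0.67 [6.9 4.7] [ 0.4969 -0.0142]
6 0.81 [6.2 5.6] [ 0.5037 -0.0094]
7 0.94 [5.4 6.3] [ 0.5111 -0.0056]
8 1.07 [4.5 7. ] [ 0.5189 -0.0028]
9 1.21 [3.5 7.5] [ 0.527 -0.001]
10 1.34 [2.5 7.9] [ 5.353e-01 -4.000e-04]
11 1.48 [1.4 8.2] [ 0.5437 -0.0009]
12 1.61 [0.3 8.3] [ 0.5518 -0.0025]
13 1.75 [-0.8  8.3] [ 0.5597 -0.0052]
14 1.88 [-1.9  8.1] [ 0.5672 -0.0089]
15 2.02 [-3.   7.8] [ 0.5741 -0.0135]
16 2.15 [-4.   7.3] [ 0.5803 -0.0191]
```

Call:
apply_moves(commands=[-1, 8.3, 0.5, 0, 0, 0, 0, -1, 8.2, 1.6, 0, 0, 0, 0, -1, 8, 2.7, 0, 0, 0, 0, -1, 7.5, 3.7, 0, 0, 0, 0, -1, 7, 4.7, 0, 0, 0, 0, -1, 6.2, 5.6, 0, 0, 0, 0, -1, 5.4, 6.3, 0, 0, 0, 0, -1, 4.5, 7, 0, 0, 0, 0])

```text
t: 14.1
ee_pos: [0.5203, 0.0003, 0.2386]
tool_rot: [-3.135, 0.006, 1.344]
contact_force: [-4.4, -2.1, 2.2]
opening: 0.017
```

```bash
cat > arc.py <<'E'
from h import *
import sys
st();s=ctrl.read_state();p=s['ee_pos'];psi=-.218;th1=float(sys.argv[1]);N=int(sys.argv[2])
ax=np.array([np.cos(psi),np.sin(psi)]);ay=np.array([-np.sin(psi),np.cos(psi)])
post=np.array([.5359,-.0624]);v=p[:2]-post
th0=np.pi-np.arctan2(v@ay,v@ax);print('theta',th0,'r',np.linalg.norm(v))
Y=s['tool_rot'][2];tx=np.array([np.cos(Y),np.sin(Y)]);ty=np.array([np.sin(Y),-np.cos(Y)]);prev=p[:2]
for i in range(1,N+1):
    th=th0+(th1-th0)*i/N;q=post+.062*(np.cos(np.pi-th)*ax+np.sin(np.pi-th)*ay);d=q-prev;prev=q
    print(round(th,2),(1000*np.array([d@tx,d@ty])).round(1))
print('dz',p[2])
E
python3 arc.py 2.18 8
```

```text
t 14.1 p [5.203e-01 3.000e-04 2.386e-01] r [-3.135  0.006  1.344] F [-4.4 -2.1  2.2] T [-0.35  0.73 -0.25] o 0.017 q [-0.09 -0.08  1.69 -0.    1.54  0.13]
theta 1.1090725568411752 r 0.06463118879993345
1.24 [0.9 8.8]
1.38 [2.2 8. ]
1.51 [1.1 8.2]
1.64 [0.  8.3]
1.78 [-1.1  8.2]
1.91 [-2.2  8. ]
2.05 [-3.2  7.6]
2.18 [-4.2  7.1]
dz 0.238555909771284
```

Call:
apply_moves(commands=[-1, 1.5, 8.6, 0, 0, 0, 0, -1, 2, 8, 0, 0, 0, 0, -1, 1, 8.2, 0, 0, 0, 0, -1, 0, 8.3, 0, 0, 0, 0, -1, -1.1, 8.2, 0, 0, 0, 0, -1, -2.2, 8, 0, 0, 0, 0, -1, -3.2, 7.6, 0, 0, 0, 0, -1, -4.2, 7, 0, 0, 0, 0])

```text
t: 14.9
ee_pos: [0.5888, -0.0102, 0.2394]
tool_rot: [-3.137, -0.009, 1.353]
contact_force: [0.3, 3.0, 0.9]
opening: 0.0001
```

```bash
python3 arc.py 2.18 2; python3 -c "
from h import *
snap('wrist','w7')"
```

```text
t 14.9 p [ 0.5888 -0.0102  0.2394] r [-3.137 -0.009  1.353] F [0.3 3.  0.9] T [ 0.37 -0.04 -0.  ] o 0.0001 q [-0.11  0.1   1.51  0.01  1.54  0.11]
theta 2.1450931980073267 r 0.07436426116432183
2.16 [-11.   -5.8]
2.18 [-0.6  0.9]
dz 0.23943753615219193
```

View pics/w7.png

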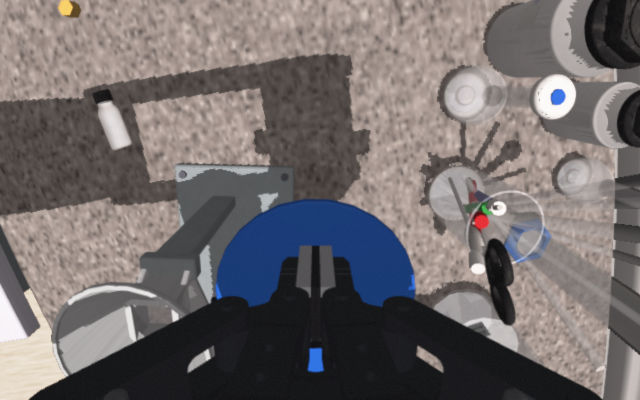

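The knob slipped out toward the post near the end, but the cover is mostly open. I'll lift and measure its angle.

Call:
apply_moves(commands=[-1, 0, 0, -20, 0, 0, 0, -1, 0, 0, -30, 0, 0, 0, -1, -20, 0, -30, 0, 0, 0, -1, -30, -10, -10, 0, 0, 0, -1, -30, -20, 0, 0, 0, 0, -1, -10, -20, 0, 0, 0, 0, -1, 0, 0, 0, 0, 0, 0, -1, 0, 0, 0, 0, 0, 0])

```text
t: 15.75
ee_pos: [0.5237, -0.0997, 0.3305]
tool_rot: [3.141, -0.001, 1.347]
contact_force: [0.7, 0.1, 0.3]
opening: 0.0005
```

```bash
python3 -c "
from h import *
st();import pickle
d=snap('wrist','w8');pickle.dump(d,open('w8.pkl','wb'))"
```

```text
t 15.75 p [ 0.5237 -0.0997  0.3305] r [ 3.141e+00 -1.000e-03  1.347e+00] F [0.7 0.1 0.3] T [ 0.03 -0.05 -0.05] o 0.0005 q [-0.29 -0.07  1.52  0.    1.7  -0.06]
```

View pics/w8.png

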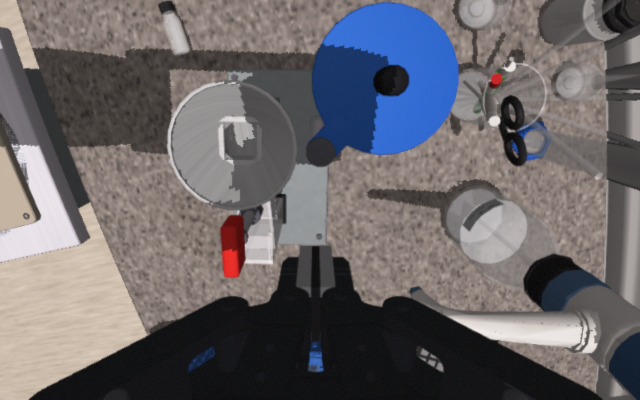

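```bash
python3 - <<'E'
from h import *
import pickle
p,im=pickle.load(open('w8.pkl','rb'))
k=onz(p,[(392,80)],.256)[0][:2];post=onz(p,[(320,152)],.24)[0][:2]
# rim circle: ellipse points by eye
rim=onz(p,np.array([(168,142),(232,82),(297,144),(240,209),(186,99),(283,192),(187,190)],float),.226)[:,:2]
print('knob',k,'post',post,'rim',*circ(rim))
psi=-.218;ax=np.array([np.cos(psi),np.sin(psi)]);ay=np.array([-np.sin(psi),np.cos(psi)])
v=k-np.array([.5359,-.0624]);print('theta',np.pi-np.arctan2(v@ay,v@ax),np.linalg.norm(v))
E
```

```text
knob [ 0.58573659 -0.03165995] post [ 0.53537053 -0.06627815] rim [ 0.47628507 -0.05303635] 0.045170047618488855
theta 2.3708995204191816 0.058554563239728505
```

The cover sits at the open stop, with the knob at (392,80), and the funnel is free at (232,145). Next: look over the slugs.

```bash
python3 -c "
from h import *
plan([.42,.22,.35],1.35,n=8)"
```

```text
n 8 now [ 0.5238 -0.0994  0.3305] rv [ 0.001 -0.001 -0.003]
[1, 36.1, -21.5, -2.4, 0.0, -0.0, -0.0]
[1, 36.1, -21.5, -2.4, 0.0, -0.0, -0.0]
[1, 36.1, -21.5, -2.4, 0.0, -0.0, -0.0]
[1, 36.1, -21.5, -2.4, 0.0, -0.0, -0.0]
[1, 36.1, -21.4, -2.4, 0.0, -0.0, -0.0]
[1, 36.1, -21.4, -2.4, 0.0, -0.0, -0.0]
[1, 36.1, -21.4, -2.4, 0.0, -0.0, -0.0]
[1, 36.1, -21.4, -2.4, 0.0, -0.0, -0.0]
```

Call:
apply_moves(commands=[-0.2, 38, -22, -3, 0, 0, 0, -0.2, 38, -22, -3, 0, 0, 0, -0.2, 38, -22, -3, 0, 0, 0, -0.2, 38, -22, -3, 0, 0, 0, -0.2, 38, -22, -3, 0, 0, 0, -0.2, 38, -22, -3, 0, 0, 0, -0.2, 38, -22, -3, 0, 0, 0, -0.2, 30, -18, -3, 0, 0, 0])

```text
t: 16.6
ee_pos: [0.4233, 0.2379, 0.3516]
tool_rot: [-3.14, 0.001, 1.343]
contact_force: [0.5, -0.4, -0.8]
opening: 0.0342
```

Call:
apply_moves(commands=[-0.2, 0, 0, 0, 0, 0, 0, -0.2, 0, 0, 0, 0, 0, 0, -0.2, 0, 0, 0, 0, 0, 0, -0.2, 0, 0, 0, 0, 0, 0, -0.2, 0, 0, 0, 0, 0, 0, -0.2, 0, 0, 0, 0, 0, 0, -0.2, 0, 0, 0, 0, 0, 0, -0.2, 0, 0, 0, 0, 0, 0])

```text
t: 17.4
ee_pos: [0.4244, 0.24, 0.3504]
tool_rot: [-3.139, 0.002, 1.346]
contact_force: [-0.4, 0.6, 0.2]
opening: 0.0342
```

```bash
cat > slugs.py <<'E'
from h import *
import sys,pickle
def find(p,im,zt=.014):
    hsv=cv2.cvtColor(im,cv2.COLOR_BGR2HSV)
    m=cv2.inRange(hsv,(10,110,60),(28,255,255))
    out=[]
    for c in cv2.findContours(m,0,1)[0]:
        if cv2.contourArea(c)<25: continue
        M=cv2.moments(c);u=np.array([M['m10']/M['m00'],M['m01']/M['m00']])
        X=onz(p,[u],.008)[0]
        out.append((u,cv2.contourArea(c),X,c))
    return out
if __name__=='__main__':
    st();d=snap('wrist',sys.argv[1]);pickle.dump(d,open(sys.argv[1]+'.pkl','wb'))
    for u,a,X,c in find(*d): print(u.round(1),a,X.round(4))
E
python3 slugs.py w9
```

```text
t 17.4 p [0.4244 0.24   0.3504] r [-3.139e+00  2.000e-03  1.346e+00] F [-0.4  0.6  0.2] T [-0.03 -0.05 -0.04] o 0.0342 q [ 0.41 -0.19  1.59  0.    1.75  0.63]
[291.8 180.6] 92.0 [0.3819 0.2009 0.008 ]
[356.3 170.5] 93.5 [0.4723 0.1951 0.008 ]
[360.4 110.9] 99.5 [0.4932 0.2732 0.008 ]
[299.6 100.4] 90.0 [0.418  0.3041 0.008 ]
[295.1  24.8] 113.0 [0.434  0.3956 0.008 ]
[230.5   2.7] 155.5 [0.3619 0.4397 0.008 ]
```

View pics/w9.png

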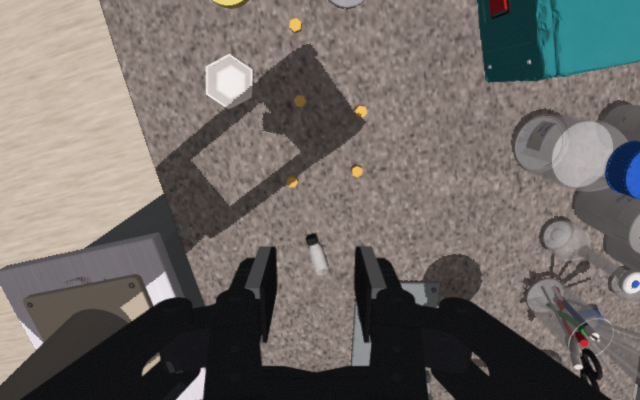

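All five slugs are visible: (292,181), (356,171), (360,111), (300,100), (295,25). First target is the one at (0.472, 0.195).

```bash
python3 -c "
from h import *
plan([.4723,.1951,.10],1.346,n=6)"
```

```text
n 6 now [0.4244 0.24   0.3505] rv [-0.003  0.002  0.   ]
[1, -5.5, 9.6, 41.7, -0.0, 0.0, 0.0]
[1, -5.5, 9.5, 41.7, -0.0, 0.0, 0.0]
[1, -5.5, 9.5, 41.7, -0.0, 0.0, 0.0]
[1, -5.5, 9.5, 41.7, -0.0, 0.0, 0.0]
[1, -5.5, 9.5, 41.7, -0.0, 0.0, 0.0]
[1, -5.5, 9.5, 41.7, -0.0, 0.0, 0.0]
```

Call:
apply_moves(commands=[-0.2, -5.5, 9.5, 42, 0, 0, 0, -0.2, -5.5, 9.5, 42, 0, 0, 0, -0.2, -5.5, 9.5, 42, 0, 0, 0, -0.2, -5.5, 9.5, 42, 0, 0, 0, -0.2, -5.5, 9.5, 42, 0, 0, 0, -0.2, -5.5, 9.5, 25, 0, 0, 0, -0.2, 0, 0, 0, 0, 0, 0, -0.2, 0, 0, 0, 0, 0, 0])

```text
t: 18.25
ee_pos: [0.4755, 0.1946, 0.1115]
tool_rot: [3.138, -0.004, 1.346]
contact_force: [0.9, 0.5, 0.6]
opening: 0.0343
```

```bash
cat > one.py <<'E'
from slugs import *
st();s=ctrl.read_state();d=snap('wrist',sys.argv[1]);p,im=d;tgt=np.array([float(sys.argv[2]),float(sys.argv[3])])
best=None
for u,a,X,c in find(p,im):
    e=np.linalg.norm(X[:2]-tgt)
    if best is None or e<best[0]: best=(e,u,a,X,c)
e,u,a,X,c=best
hull=cv2.convexHull(c).reshape(-1,2).astype(float)
q=onz(p,hull,.012)[:,:2];ctr=q.mean(0)
# support width by direction: min width -> flats
best=[]
ang=np.radians(np.arange(0,180,1))
w=np.array([np.ptp(q@[np.cos(t),np.sin(t)]) for t in ang])
# 60-deg periodic phase
ph=np.angle(np.sum(w*np.exp(6j*ang)));f=((ph+np.pi)/6)%(np.pi/3) # angle of min width
print('u',u.round(1),'X',X.round(4),'w',w.min(),w.max(),'amp',abs(np.sum(w*np.exp(6j*ang)))/90,'flatdir deg',np.degrees(f))
# tool y dir angle = yaw-pi/2 (mod pi)
Y=s['tool_rot'][2];k=np.round(((Y-np.pi/2)-f)/(np.pi/3));Yt=f+k*np.pi/3+np.pi/2
print('yaw now',Y,'target',Yt)
plan([X[0],X[1],float(sys.argv[4])],Yt if len(sys.argv)<6 else float(sys.argv[5]),n=6)
E
python3 one.py w10 .4723 .1951 .004
```

```text
t 18.25 p [0.4755 0.1946 0.1115] r [ 3.138 -0.004  1.346] F [0.9 0.5 0.6] T [0.03 0.03 0.07] o 0.0343 q [ 0.29 -0.02  1.86  0.    1.29  0.51]
u [309.1 197.9] X [0.4724 0.1955 0.008 ] w 0.01412602075902597 0.019116617827763804 amp 0.0006962429400710067 flatdir deg 49.126737665258325
yaw now 1.3459411580383533 target 1.3810220986205686
n 6 now [0.4756 0.1947 0.1117] rv [ 0.004 -0.004 -0.035]
[1, -0.1, -0.6, 18.0, 0.001, -0.001, -0.006]
[1, -0.0, -0.6, 18.0, 0.001, -0.001, -0.006]
[1, -0.0, -0.6, 18.0, 0.001, -0.001, -0.006]
[1, -0.0, -0.6, 18.0, 0.001, -0.001, -0.006]
[1, 0.0, -0.6, 18.0, 0.001, -0.001, -0.006]
[1, 0.0, -0.6, 18.0, 0.001, -0.001, -0.006]
```

View pics/w10.png

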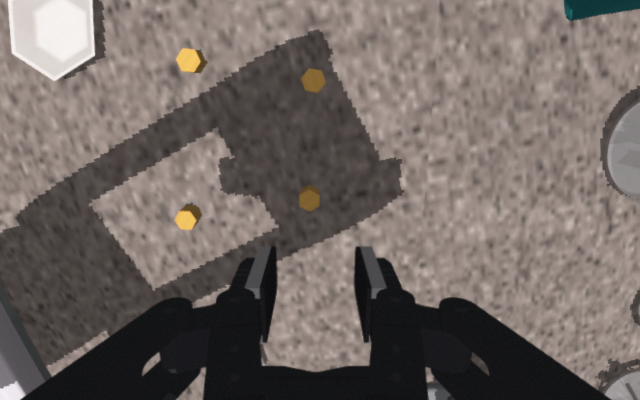

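The slug at (309,198) has its flats facing the jaws. Descending.

Call:
apply_moves(commands=[-0.2, 0, -0.8, 20, 0.001, 0, -0.006, -0.2, 0, -0.7, 20, 0.001, 0, -0.006, -0.2, 0, -0.6, 20, 0.001, 0, -0.006, -0.2, 0, -0.6, 20, 0.001, 0, -0.006, -0.2, 0, -0.5, 12, 0, 0, -0.006, -0.2, 0, 0, 4, 0, 0, -0.006, -0.2, 0, 0, 0, 0, 0, 0, -0.2, 0, 0, 0, 0, 0, 0], newtons=30)

```text
t: 19.1
ee_pos: [0.4844, 0.2031, 0.031]
tool_rot: [3.118, -0.018, 1.388]
contact_force: [-0.7, -0.2, -0.5]
opening: 0.0341
```

```bash
python3 -c "
from h import *
st();plan([.4724,.1953,.004],1.381,n=2)"
```

```text
t 19.1 p [0.4844 0.2031 0.031 ] r [ 3.118 -0.018  1.388] F [-0.7 -0.2 -0.5] T [-0.01  0.05  0.02] o 0.0341 q [0.3  0.1  1.91 0.01 1.11 0.48]
n 2 now [0.4844 0.2031 0.031 ] rv [ 0.024 -0.018  0.006]
[1, -5.2, -5.5, 13.3, 0.012, -0.009, 0.003]
[1, -5.1, -5.3, 13.4, 0.012, -0.009, 0.003]
```

Call:
apply_moves(commands=[-0.2, -5, -5.5, 4, 0.012, -0.009, 0, -0.2, -5, -5.5, 4, 0.012, -0.009, 0, -0.2, 0, 0, 5, 0, 0, 0, -0.2, 0, 0, 5, 0, 0, 0, -0.2, 0, 0, 5, 0, 0, 0, -0.2, 0, 0, 0, 0, 0, 0, -0.2, 0, 0, 0, 0, 0, 0, -0.2, 0, 0, 0, 0, 0, 0])

```text
t: 19.9
ee_pos: [0.4722, 0.1949, 0.0076]
tool_rot: [-3.142, 0.001, 1.387]
contact_force: [-0.6, 0.2, 0.1]
opening: 0.0344
```

```bash
python3 -c "
from h import *
st();plan([.4724,.1953,.004],1.381,n=1);snap('wrist','w11')"
```

```text
t 19.9 p [0.4722 0.1949 0.0076] r [-3.142e+00  1.000e-03  1.387e+00] F [-0.6  0.2  0.1] T [ 0.02 -0.01  0.04] o 0.0344 q [ 0.29  0.13  1.93 -0.    1.09  0.48]
n 1 now [0.4722 0.1949 0.0076] rv [-0.     0.001  0.006]
[1, 0.4, 0.1, 3.6, -0.0, 0.001, 0.006]
```

View pics/w11.png

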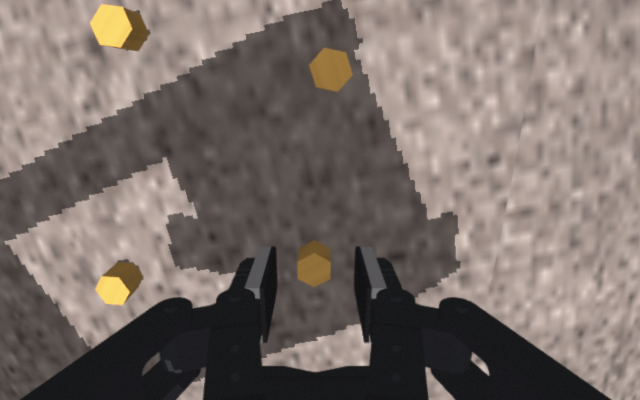

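Slug centred between the pads at (314,265). Close on it and lift.

Call:
apply_moves(commands=[-0.2, 0, 0, 3, 0, 0, 0, -0.2, 0, 0, 0, 0, 0, 0, -1, 0, 0, 0, 0, 0, 0, -1, 0, 0, 0, 0, 0, 0, -1, 0, 0, 0, 0, 0, 0, -1, 0, 0, -10, 0, 0, 0, -1, 0, 0, -20, 0, 0, 0, -1, 0, 0, -30, 0, 0, 0])

```text
t: 20.75
ee_pos: [0.4688, 0.1939, 0.063]
tool_rot: [-3.134, 0.004, 1.387]
contact_force: [0.8, 0.3, 0.0]
opening: 0.0125
```

```bash
python3 -c "
from h import *
st();plan([.465,.15,.30],1.353,n=6);plan([.4755,-.0505,.30],1.353,step=.035);snap('wrist','w12')"
```

```text
t 20.75 p [0.4688 0.1939 0.063 ] r [-3.134  0.004  1.387] F [0.8 0.3 0. ] T [-0.01  0.01  0.04] o 0.0125 q [ 0.29  0.04  1.9  -0.    1.21  0.48]
n 6 now [0.4688 0.1939 0.063 ] rv [-0.007  0.005  0.034]
[1, -7.5, 0.4, -39.5, -0.001, 0.001, 0.006]
[1, -7.5, 0.5, -39.5, -0.001, 0.001, 0.006]
[1, -7.4, 0.6, -39.5, -0.001, 0.001, 0.006]
[1, -7.4, 0.7, -39.5, -0.001, 0.001, 0.006]
[1, -7.4, 0.8, -39.5, -0.001, 0.001, 0.006]
[1, -7.3, 0.9, -39.5, -0.001, 0.001, 0.006]
n 10 now [0.4688 0.1939 0.063 ] rv [-0.007  0.005  0.034]
[1, -24.0, 5.0, -23.6, -0.001, 0.0, 0.003]
[1, -24.0, 5.1, -23.6, -0.001, 0.0, 0.003]
[1, -24.0, 5.2, -23.6, -0.001, 0.0, 0.003]
[1, -23.9, 5.3, -23.6, -0.001, 0.0, 0.003]
[1, -23.9, 5.4, -23.7, -0.001, 0.0, 0.003]
[1, -23.9, 5.5, -23.7, -0.001, 0.0, 0.003]
[1, -23.8, 5.6, -23.7, -0.001, 0.0, 0.003]
[1, -23.8, 5.6, -23.7, -0.001, 0.0, 0.003]
[1, -23.8, 5.7, -23.7, -0.001, 0.0, 0.003]
[1, -23.8, 5.8, -23.7, -0.001, 0.0, 0.003]
```

View pics/w12.png

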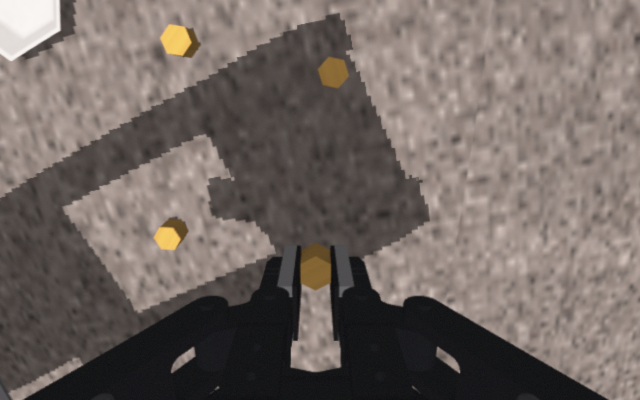

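The slug is held. Carrying it to the funnel.

Call:
apply_moves(commands=[-1, -5, 0, -40, 0, 0, 0.005, -1, -10, 1, -44, 0, 0, 0.005, -1, -15, 2, -44, 0, 0, 0.005, -1, -20, 3, -44, 0, 0, 0.005, -1, -25, 4, -40, 0, 0, 0.005, -1, -38, 8, -15, 0, 0, 0.005, -1, -40, 8, 0, 0, 0, 0, -1, -40, 8, 0, 0, 0, 0])

```text
t: 21.6
ee_pos: [0.4656, -0.0031, 0.316]
tool_rot: [3.128, -0.002, 1.365]
contact_force: [0.8, -0.3, -1.6]
opening: 0.0125
```

```bash
python3 -c "
from h import *
st();plan([.4755,-.0505,.27],1.353)"
```

```text
t 21.6 p [ 0.4656 -0.0031  0.316 ] r [ 3.128e+00 -2.000e-03  1.365e+00] F [ 0.8 -0.3 -1.6] T [ 0.    0.01 -0.02] o 0.0125 q [-0.12 -0.27  1.72  0.    1.68  0.09]
n 2 now [ 0.4656 -0.0031  0.316 ] rv [ 0.013 -0.002  0.012]
[1, -22.2, 9.4, 23.1, 0.007, -0.001, 0.006]
[1, -22.2, 9.7, 23.0, 0.007, -0.001, 0.006]
```

Call:
apply_moves(commands=[-1, -16, 6, 12, 0.004, 0, 0.004, -1, -16, 6, 12, 0.004, 0, 0.004, -1, -10, 6, 12, 0.004, 0, 0.004, -1, 0, 0, 10, 0, 0, 0, -1, 0, 0, 0, 0, 0, 0, -1, 0, 0, 0, 0, 0, 0, -1, 0, 0, 0, 0, 0, 0, -1, 0, 0, 0, 0, 0, 0])

```text
t: 22.4
ee_pos: [0.4755, -0.0523, 0.2739]
tool_rot: [3.132, -0.002, 1.348]
contact_force: [-0.6, -0.0, 0.0]
opening: 0.0127
```

```bash
python3 -c "
from h import *
st();plan([.4755,-.0505,.224],1.353,n=3);snap('wrist','w13')"
```

```text
t 22.4 p [ 0.4755 -0.0523  0.2739] r [ 3.132e+00 -2.000e-03  1.348e+00] F [-0.6 -0.   0. ] T [ 0.03 -0.02 -0.01] o 0.0127 q [-0.22 -0.23  1.76  0.    1.6   0.  ]
n 3 now [ 0.4755 -0.0523  0.2739] rv [ 0.009 -0.002 -0.005]
[1, 0.5, -0.3, 16.6, 0.003, -0.001, -0.002]
[1, 0.6, -0.2, 16.6, 0.003, -0.001, -0.002]
[1, 0.6, -0.2, 16.6, 0.003, -0.001, -0.002]
```

View pics/w13.png

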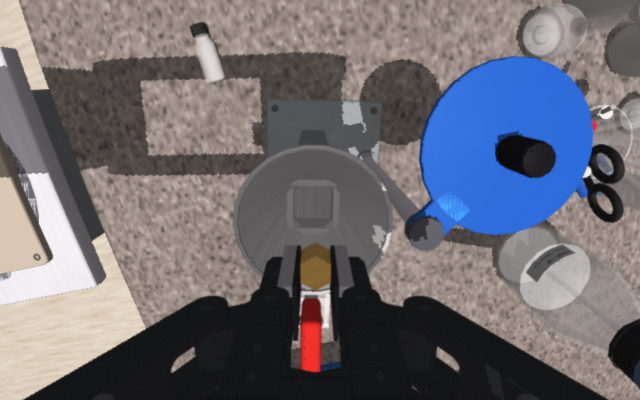

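```bash
python3 -c "
from h import *
p=P('wrist')
rim=onz(p,np.array([(234,215),(312,146),(391,215),(258,165),(370,167)],float),.226)[:,:2];print(circ(rim))
print('throat?',onz(p,[(313,205)],.19), proj(p,[[.4755,-.0505,.226],[.4755,-.0505,.19]]))"
```

```text
(array([ 0.47561875, -0.05099497]), np.float64(0.04466979368690412))
throat? [[ 0.47580945 -0.05135504  0.19      ]] [[312.35649839 223.13876953]
 [312.25731673 203.90024102]]
```

Funnel axis confirmed at (0.4756, -0.051). Lower and release.

Call:
apply_moves(commands=[-1, 0, 0, 14, 0.003, 0, 0, -1, 0.5, 0, 14, 0.003, 0, 0, -1, 0.5, 0, 14, 0.003, 0, 0, -1, 0.5, 0, 8, 0, 0, 0, -1, 0, 0, 0, 0, 0, 0, -0.3, 0, 0, 0, 0, 0, 0, -0.3, 0, 0, 0, 0, 0, 0, -0.3, 0, 0, 0, 0, 0, 0])

```text
t: 23.25
ee_pos: [0.4757, -0.0498, 0.2187]
tool_rot: [-3.14, -0.002, 1.35]
contact_force: [0.1, -0.2, -0.6]
opening: 0.03
```

Call:
apply_moves(commands=[-0.2, 0, 0, -20, 0, 0, 0, -0.2, 0, 0, -40, 0, 0, 0, -0.2, 0, 0, -40, 0, 0, 0, -0.2, 5, 0, -10, 0, 0, 0, -0.2, 0, 0, 0, 0, 0, 0, -0.2, 0, 0, 0, 0, 0, 0, -0.2, 0, 0, 0, 0, 0, 0, -0.2, 0, 0, 0, 0, 0, 0])

```text
t: 24.05
ee_pos: [0.4763, -0.0452, 0.3311]
tool_rot: [-3.139, -0.002, 1.349]
contact_force: [-0.8, -1.1, -0.5]
opening: 0.0343
```

```bash
python3 -c "
from h import *
st();w=snap('wrist','w14');d=snap('side','s14');e=snap('scene','c14')
a=cv2.resize(d[1][150:250,300:400],(400,400),interpolation=cv2.INTER_CUBIC);b=cv2.resize(e[1][140:240,315:415],(400,400),interpolation=cv2.INTER_CUBIC)
cv2.imwrite('pics/z14.png',np.hstack([a,b]))"
```

```text
t 24.05 p [ 0.4763 -0.0452  0.3311] r [-3.139e+00 -2.000e-03  1.349e+00] F [-0.8 -1.1 -0.5] T [ 0.03 -0.01 -0.02] o 0.0343 q [-0.2  -0.22  1.65  0.    1.72  0.02]
```

View pics/w14.png

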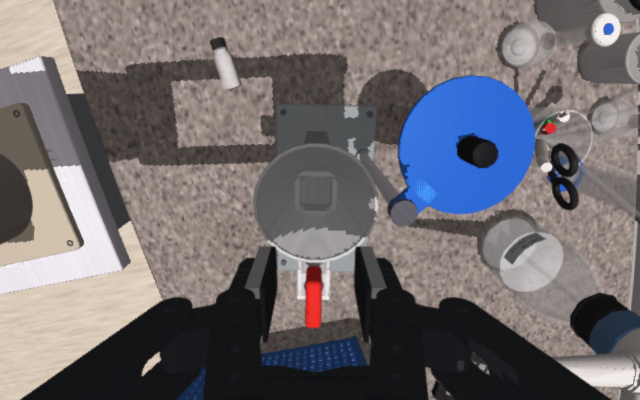

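View pics/z14.png

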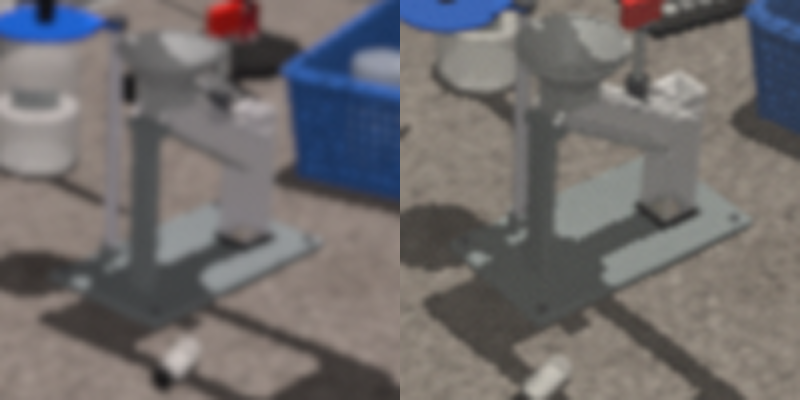

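The first slug shows as a brown spot at the foot of the well (z14 right, ~(665,208)), and the funnel is empty. Next slug: (0.493, 0.273).

```bash
python3 -c "
from h import *
plan([.4932,.2732,.12],1.35,n=9)"
```

```text
n 9 now [ 0.4763 -0.0452  0.3314] rv [-0.003 -0.002 -0.001]
[1, 34.9, -5.9, 23.6, -0.0, -0.0, -0.0]
[1, 34.9, -5.9, 23.6, -0.0, -0.0, -0.0]
[1, 34.9, -5.9, 23.6, -0.0, -0.0, -0.0]
[1, 34.9, -5.9, 23.5, -0.0, -0.0, -0.0]
[1, 34.9, -5.9, 23.5, -0.0, -0.0, -0.0]
[1, 34.9, -5.9, 23.5, -0.0, -0.0, -0.0]
[1, 34.9, -5.9, 23.5, -0.0, -0.0, -0.0]
[1, 34.9, -5.9, 23.5, -0.0, -0.0, -0.0]
[1, 34.9, -5.9, 23.5, -0.0, -0.0, -0.0]
```

Call:
apply_moves(commands=[-0.2, 45, -7, 0, 0, 0, 0, -0.2, 45, -7, 5, 0, 0, 0, -0.2, 45, -8, 20, 0, 0, 0, -0.2, 40, -8, 25, 0, 0, 0, -0.2, 40, -7, 30, 0, 0, 0, -0.2, 36, -6, 35, 0, 0, 0, -0.2, 32, -5, 35, 0, 0, 0, -0.2, 25, -4, 35, 0, 0, 0])

```text
t: 25.0
ee_pos: [0.4977, 0.2713, 0.1471]
tool_rot: [3.135, -0.005, 1.339]
contact_force: [0.5, -0.0, -0.2]
opening: 0.0339
```

```bash
python3 one.py w15 .4932 .2732 .02
```

```text
t 25.0 p [0.4977 0.2713 0.1471] r [ 3.135 -0.005  1.339] F [ 0.5 -0.  -0.2] T [ 0.02  0.02 -0.03] o 0.0339 q [ 0.41  0.09  1.69 -0.    1.36  0.64]
u [306.8 183.5] X [0.4933 0.2743 0.008 ] w 0.01441064650279017 0.01791496417631258 amp 0.000428607878716545 flatdir deg 6.443990986242158
yaw now 1.3393597659960366 target 1.6832651864736587
n 6 now [0.4939 0.2728 0.1394] rv [-0.001 -0.001 -0.343]
[1, 0.2, -0.1, 19.9, -0.0, -0.0, -0.057]
[1, 0.2, -0.1, 19.9, -0.0, -0.0, -0.057]
[1, 0.2, -0.1, 19.9, -0.0, -0.0, -0.057]
[1, 0.2, -0.1, 19.9, -0.0, -0.0, -0.057]
[1, 0.3, -0.1, 19.9, -0.0, -0.0, -0.057]
[1, 0.3, -0.1, 19.9, -0.0, -0.0, -0.057]
```

View pics/w15.png

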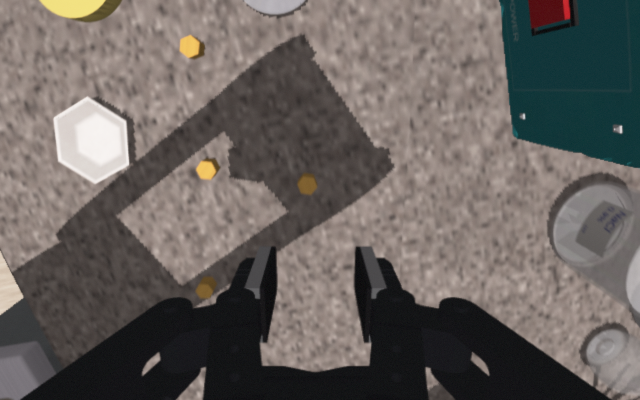

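```bash
python3 -c "
import cv2
im=cv2.imread('pics/w15.png');cv2.imwrite('pics/w15z.png',cv2.resize(im[160:210,280:335],None,fx=8,fy=8,interpolation=cv2.INTER_CUBIC))"
```

```text
(no output)
```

View pics/w15z.png

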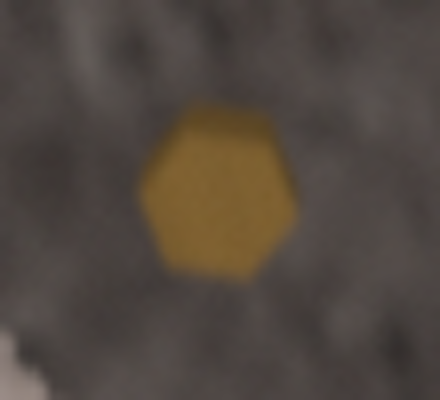

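The slug's corners lie about 7° off the image x axis, so I'll turn the jaws to yaw ≈1.70 while descending.

Call:
apply_moves(commands=[-0.2, 0, 0, 18, 0, 0, -0.06, -0.2, 0, 0, 18, 0, 0, -0.06, -0.2, 0, 0, 18, 0, 0, -0.06, -0.2, 0, 0, 18, 0, 0, -0.06, -0.2, 0, 0, 18, 0, 0, -0.06, -0.2, 0, 0, 12, 0, 0, -0.06, -0.2, 0, 0, 0, 0, 0, 0, -0.2, 0, 0, 0, 0, 0, 0])

```text
t: 25.85
ee_pos: [0.4868, 0.2725, 0.0248]
tool_rot: [-3.126, 0.002, 1.717]
contact_force: [0.7, -0.4, -0.0]
opening: 0.0346
```

```bash
python3 one.py w16 .4932 .2732 .004 1.7
```

```text
t 25.85 p [0.4868 0.2725 0.0248] r [-3.126e+00  2.000e-03  1.717e+00] F [ 0.7 -0.4 -0. ] T [-0.01  0.01 -0.05] o 0.0346 q [0.42 0.23 1.77 0.   1.15 0.27]
u [327.6 247.7] X [0.4931 0.274  0.008 ] w 0.013809126012734985 0.021169831576916237 amp 0.0008243565492748716 flatdir deg 9.091222978627503
yaw now 1.7170937909365922 target 1.7294681008049126
n 6 now [0.4867 0.2725 0.0249] rv [-0.016  0.002  0.017]
[1, 0.1, 1.1, 3.5, -0.003, 0.0, 0.003]
[1, 0.1, 1.1, 3.5, -0.003, 0.0, 0.003]
[1, 0.1, 1.1, 3.5, -0.003, 0.0, 0.003]
[1, 0.1, 1.1, 3.5, -0.003, 0.0, 0.003]
[1, 0.1, 1.1, 3.5, -0.003, 0.0, 0.003]
[1, 0.1, 1.1, 3.5, -0.003, 0.0, 0.003]
```

View pics/w16.png

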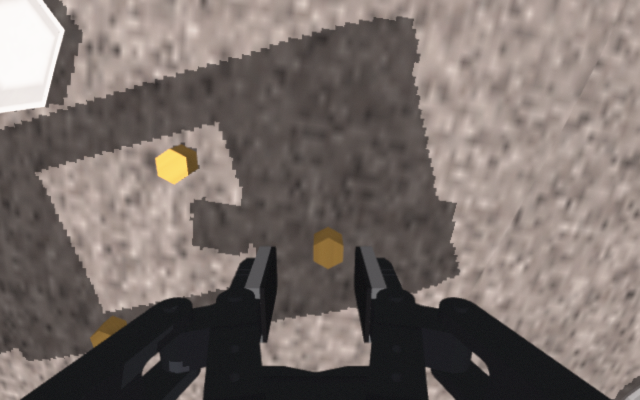

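Flats are aligned with the slug at (328,248). Fix the 6 mm sideways offset, lower, and close.

Call:
apply_moves(commands=[-0.2, 0, 2.5, 3, -0.005, 0, 0, -0.2, 0, 2.5, 5, -0.005, 0, 0, -0.2, 0.5, 1.5, 6, -0.005, 0, 0, -0.2, 0, 0, 6, 0, 0, 0, -0.2, 0, 0, 0, 0, 0, 0, -1, 0, 0, 0, 0, 0, 0, -1, 0, 0, 0, 0, 0, 0, -1, 0, 0, 0, 0, 0, 0])

```text
t: 26.7
ee_pos: [0.4957, 0.2749, 0.006]
tool_rot: [3.136, 0.001, 1.714]
contact_force: [-0.2, 0.1, -0.4]
opening: 0.0125
```

```bash
python3 -c "
from h import *
st();snap('wrist','w17');plan([.4756,-.051,.30],1.353,n=12)"
```

```text
t 26.7 p [0.4957 0.2749 0.006 ] r [3.136e+00 1.000e-03 1.714e+00] F [-0.2  0.1 -0.4] T [-0.    0.03 -0.  ] o 0.0125 q [ 0.42  0.26  1.77 -0.    1.1   0.28]
n 12 now [0.4957 0.2749 0.0061] rv [ 0.006 -0.     0.361]
[1, -26.7, -5.4, -24.5, 0.0, -0.0, 0.03]
[1, -26.8, -4.6, -24.5, 0.0, -0.0, 0.03]
[1, -26.9, -3.8, -24.5, 0.0, -0.0, 0.03]
[1, -27.0, -3.0, -24.5, 0.0, -0.0, 0.03]
[1, -27.1, -2.2, -24.5, 0.0, -0.0, 0.03]
[1, -27.2, -1.4, -24.5, 0.0, -0.0, 0.03]
[1, -27.2, -0.6, -24.5, 0.0, -0.0, 0.03]
[1, -27.2, 0.2, -24.5, 0.0, -0.0, 0.03]
[1, -27.2, 1.0, -24.5, 0.0, -0.0, 0.03]
[1, -27.2, 1.8, -24.5, 0.0, -0.0, 0.03]
[1, -27.1, 2.6, -24.5, 0.0, -0.0, 0.03]
[1, -27.0, 3.4, -24.5, 0.0, -0.0, 0.03]
```

View pics/w17.png

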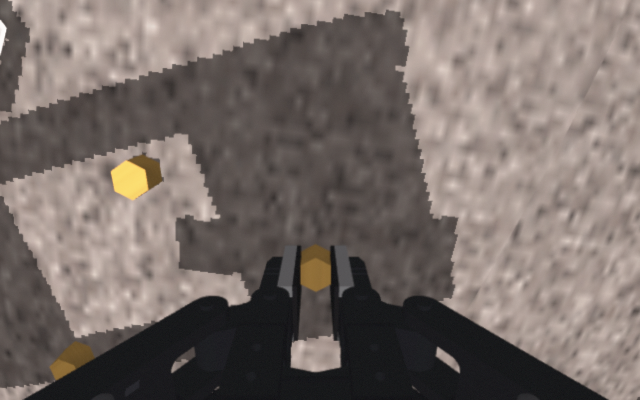

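Gripped. Lift and carry.

Call:
apply_moves(commands=[-1, 0, 0, -20, 0, 0, 0, -1, 0, 0, -38, 0, 0, 0.03, -1, -16, -3, -40, 0, 0, 0.05, -1, -20, -3, -40, 0, 0, 0.05, -1, -22, -3, -42, 0, 0, 0.05, -1, -22, -2, -42, 0, 0, 0.05, -1, -26, -2, -40, 0, 0, 0.05, -1, -36, 0, -20, 0, 0, 0.05])

```text
t: 27.55
ee_pos: [0.472, 0.1309, 0.2948]
tool_rot: [-3.14, 0.004, 1.378]
contact_force: [0.4, -1.0, -0.2]
opening: 0.0125
```

```bash
python3 -c "
from h import *
st();plan([.4756,-.051,.28],1.353,n=6)"
```

```text
t 27.55 p [0.472  0.1309 0.2948] r [-3.14   0.004  1.378] F [ 0.4 -1.  -0.2] T [-0.04 -0.   -0.03] o 0.0125 q [ 0.17 -0.19  1.68 -0.    1.65  0.36]
n 6 now [0.472  0.1309 0.2948] rv [-0.001  0.004  0.025]
[1, -29.6, 6.4, 2.6, -0.0, 0.001, 0.004]
[1, -29.6, 6.5, 2.6, -0.0, 0.001, 0.004]
[1, -29.6, 6.7, 2.5, -0.0, 0.001, 0.004]
[1, -29.6, 6.8, 2.5, -0.0, 0.001, 0.004]
[1, -29.5, 6.9, 2.5, -0.0, 0.001, 0.004]
[1, -29.5, 7.0, 2.5, -0.0, 0.001, 0.004]
```

Call:
apply_moves(commands=[-1, -28, 6, 0, 0, 0, 0.005, -1, -30, 7, 0, 0, 0, 0.005, -1, -30, 7, 2, 0, 0, 0.005, -1, -30, 7, 4, 0, 0, 0.005, -1, -28, 7, 5, 0, 0, 0, -1, -20, 5, 6, 0, 0, 0, -1, 0, 0, 0, 0, 0, 0, -1, 0, 0, 0, 0, 0, 0])

```text
t: 28.35
ee_pos: [0.4776, -0.0497, 0.2876]
tool_rot: [3.126, 0.001, 1.351]
contact_force: [0.1, 0.1, 0.3]
opening: 0.0127
```

```bash
python3 -c "
from h import *
st();plan([.4756,-.051,.224],1.353,n=3)"
```

```text
t 28.35 p [ 0.4776 -0.0497  0.2876] r [3.126e+00 1.000e-03 1.351e+00] F [0.1 0.1 0.3] T [-0.02  0.03 -0.  ] o 0.0127 q [-0.21 -0.23  1.74 -0.    1.62  0.01]
n 3 now [ 0.4776 -0.0497  0.2876] rv [ 0.015  0.001 -0.002]
[1, -0.6, -0.9, 21.2, 0.005, 0.0, -0.001]
[1, -0.6, -0.8, 21.2, 0.005, 0.0, -0.001]
[1, -0.6, -0.7, 21.2, 0.005, 0.0, -0.001]
```

Call:
apply_moves(commands=[-1, -0.5, -0.8, 16, 0.005, 0, 0, -1, -0.5, -0.8, 16, 0.005, 0, 0, -1, -0.5, -0.8, 16, 0.005, 0, 0, -1, 0, 0, 12, 0, 0, 0, -1, 0, 0, 0, 0, 0, 0, -0.3, 0, 0, 0, 0, 0, 0, -0.3, 0, 0, 0, 0, 0, 0, -0.3, 0, 0, 0, 0, 0, 0])

```text
t: 29.15
ee_pos: [0.4745, -0.0469, 0.2212]
tool_rot: [-3.138, 0.0, 1.355]
contact_force: [0.8, 0.6, -0.5]
opening: 0.0301
```

Call:
apply_moves(commands=[-0.2, 0, 0, -20, 0, 0, 0, -0.2, 0, 0, -40, 0, 0, 0, -0.2, 0, 0, -40, 0, 0, 0, -0.2, 5, 0, -10, 0, 0, 0, -0.2, 0, 0, 0, 0, 0, 0, -0.2, 0, 0, 0, 0, 0, 0, -0.2, 0, 0, 0, 0, 0, 0, -0.2, 0, 0, 0, 0, 0, 0])

```text
t: 29.95
ee_pos: [0.4757, -0.0421, 0.3345]
tool_rot: [-3.139, 0.001, 1.355]
contact_force: [-0.1, -0.5, 0.0]
opening: 0.0343
```

```bash
cat > chk.py <<'E'
from h import *
import sys
n=sys.argv[1]
st();w=P('wrist'),cams.camera('wrist');d=cams.camera('side');e=cams.camera('scene')
a=cv2.resize(d[150:250,300:400],(400,400),interpolation=cv2.INTER_CUBIC);b=cv2.resize(e[140:240,315:415],(400,400),interpolation=cv2.INTER_CUBIC)
c=cv2.resize(w[1],None,fx=.5,fy=.5)
v=np.zeros((600,800,3),np.uint8);v[:400,:400]=a;v[:400,400:]=b;v[400:,:320]=c
v[400:,320:640]=cv2.resize(e[220:320,230:390],(320,200))
cv2.imwrite('pics/'+n+'.png',v)
for nm,im in (('side',d),('scene',e)):
    p=P(nm);hsv=cv2.cvtColor(im,cv2.COLOR_BGR2HSV);m=cv2.inRange(hsv,(8,110,90),(24,255,255));m[:235]=0;m[:,:255]=0;m[300:]=0
    k,l,s,ce=cv2.connectedComponentsWithStats(m)
    print(nm,[onz(p,[ce[i]],.009)[0][:2].round(3).tolist() for i in range(1,k) if s[i,4]>5])
E
python3 chk.py k1
```

```text
t 29.95 p [ 0.4757 -0.0421  0.3345] r [-3.139e+00  1.000e-03  1.355e+00] F [-0.1 -0.5  0. ] T [-0.01 -0.01  0.03] o 0.0343 q [-0.2  -0.22  1.64 -0.    1.72  0.02]
side [[0.379, 0.201], [0.417, 0.304], [0.432, 0.396], [0.4, 0.445], [0.371, 0.426]]
scene [[0.383, 0.2], [0.42, 0.304], [0.435, 0.395]]
```

View pics/k1.png

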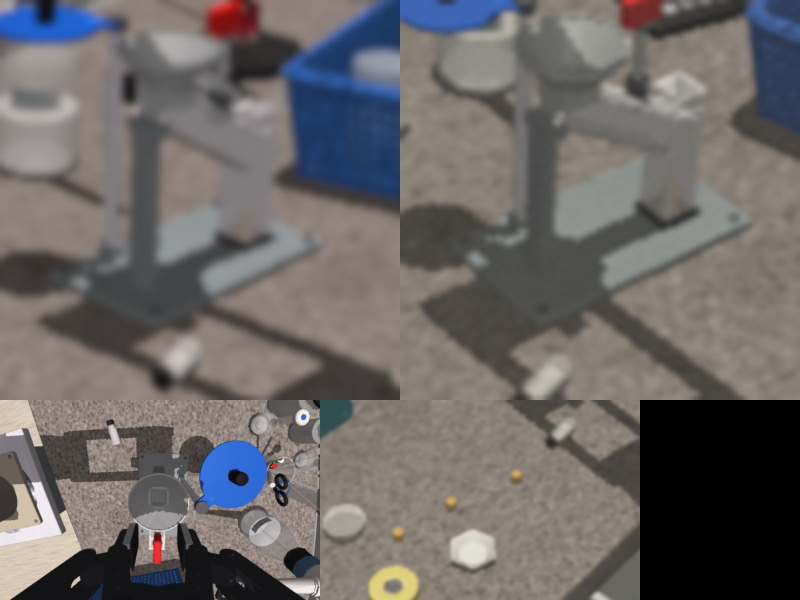

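Two slugs are in, and three remain where they were. Next: (0.382, 0.201).

Call:
apply_moves(commands=[-0.2, 43, 10, 0, 0, 0, 0, -0.2, 43, 10, 5, 0, 0, 0, -0.2, 40, 18, 20, 0, 0, 0, -0.2, 32, 20, 25, 0, 0, 0, -0.2, 25, 20, 30, 0, 0, 0, -0.2, 18, 18, 35, 0, 0, 0, -0.2, 10, 15, 35, 0, 0, 0, -0.2, 0, 10, 30, 0, 0, 0])

```text
t: 30.9
ee_pos: [0.6472, 0.1444, 0.1518]
tool_rot: [3.135, -0.002, 1.352]
contact_force: [0.3, -1.2, 0.3]
opening: 0.0344
```

```bash
python3 -c "
from h import *
st();plan([.382,.201,.12],1.355,n=3)"
```

```text
t 30.9 p [0.6472 0.1444 0.1518] r [ 3.135e+00 -2.000e-03  1.352e+00] F [ 0.3 -1.2  0.3] T [ 0.02 -0.03  0.01] o 0.0344 q [ 0.14  0.34  1.39 -0.    1.4   0.36]
n 3 now [0.6472 0.1444 0.1518] rv [ 0.007 -0.002 -0.003]
[1, -0.8, -90.5, 10.0, 0.002, -0.001, -0.001]
[1, -0.7, -90.4, 10.2, 0.002, -0.001, -0.001]
[1, -0.6, -90.4, 10.4, 0.002, -0.001, -0.001]
```

I got the sign of tool y wrong, but nothing was touched. Correcting.

Call:
apply_moves(commands=[-0.2, 0, -40, 0, 0, 0, 0, -0.2, 0, -46, 4, 0, 0, 0, -0.2, 0, -46, 4, 0, 0, 0, -0.2, 0, -46, 4, 0, 0, 0, -0.2, 0, -46, 4, 0, 0, 0, -0.2, 0, -40, 4, 0, 0, 0, -0.2, 0, -10, 0, 0, 0, 0, -0.2, 0, 0, 0, 0, 0, 0])

```text
t: 31.7
ee_pos: [0.3615, 0.2018, 0.1087]
tool_rot: [-3.112, 0.015, 1.35]
contact_force: [-0.3, -0.9, 1.0]
opening: 0.0342
```

```bash
cat >> one.py <<'E'
x,y=np.round(u).astype(int);z=im[max(0,y-30):y+30,max(0,x-30):x+30]
cv2.imwrite('pics/'+sys.argv[1]+'z.png',np.hstack([cv2.resize(im,(480,300)),cv2.resize(z,(300,300),interpolation=cv2.INTER_CUBIC)]))
E
python3 one.py w18 .382 .201 .02
```

```text
t 31.7 p [0.3615 0.2018 0.1087] r [-3.112  0.015  1.35 ] F [-0.3 -0.9  1. ] T [-0.01 -0.04 -0.02] o 0.0342 q [ 0.38 -0.27  2.09  0.    1.35  0.6 ]
u [346.6 191.9] X [0.3817 0.201  0.008 ] w 0.014826094424504666 0.019024663809595388 amp 0.0005914617757723144 flatdir deg 15.334317224517276
yaw now 1.3501962099757883 target 1.8384306509080015
n 6 now [0.3621 0.2016 0.1087] rv [-0.033  0.008 -0.489]
[1, 0.9, 3.7, 14.7, -0.005, 0.001, -0.081]
[1, 0.5, 3.6, 14.7, -0.005, 0.001, -0.081]
[1, 0.2, 3.6, 14.7, -0.005, 0.001, -0.081]
[1, -0.1, 3.5, 14.7, -0.005, 0.001, -0.081]
[1, -0.4, 3.4, 14.8, -0.005, 0.001, -0.081]
[1, -0.7, 3.3, 14.8, -0.005, 0.001, -0.081]
```

View pics/w18z.png

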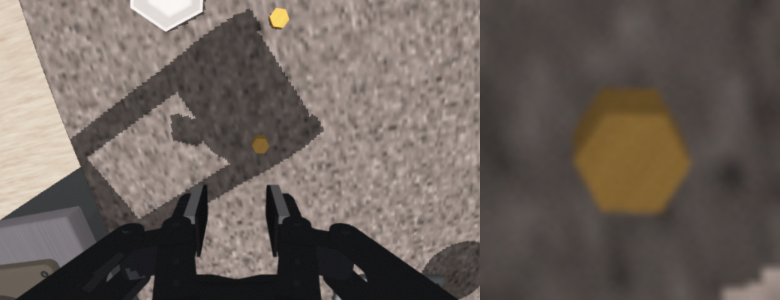

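Call:
apply_moves(commands=[-0.2, 1, 4, 12, -0.005, 0.001, -0.084, -0.2, 0.5, 4, 14, -0.005, 0.001, -0.084, -0.2, 0, 3.6, 14, -0.005, 0.001, -0.084, -0.2, 0, 3.5, 14, -0.005, 0.001, -0.084, -0.2, 0, 3.4, 14, -0.005, 0, -0.084, -0.2, 0, 2, 12, -0.005, 0, -0.084, -0.2, 0, 0, 0, 0, 0, 0, -0.2, 0, 0, 0, 0, 0, 0])

```text
t: 32.55
ee_pos: [0.3964, 0.2004, 0.0292]
tool_rot: [3.133, 0.004, 1.864]
contact_force: [0.4, 0.4, 0.3]
opening: 0.0342
```

```bash
python3 one.py w19 .382 .201 .004 1.85
```

```text
t 32.55 p [0.3964 0.2004 0.0292] r [3.133 0.004 1.864] F [0.4 0.4 0.3] T [0.   0.04 0.03] o 0.0342 q [ 0.36 -0.1   2.11 -0.01  1.12  0.07]
u [285.2 234.7] X [0.3816 0.2014 0.008 ] w 0.014289649935374515 0.020780995801235422 amp 0.000697627864028252 flatdir deg 14.619244117567852
yaw now 1.8644669053992096 target 1.8259502707992685
n 6 now [0.3964 0.2004 0.0293] rv [0.008 0.004 0.015]
[1, 0.9, -2.3, 4.2, 0.001, 0.001, 0.002]
[1, 0.9, -2.3, 4.2, 0.001, 0.001, 0.002]
[1, 0.9, -2.3, 4.2, 0.001, 0.001, 0.002]
[1, 0.9, -2.3, 4.2, 0.001, 0.001, 0.002]
[1, 0.9, -2.3, 4.2, 0.001, 0.001, 0.002]
[1, 0.9, -2.3, 4.2, 0.001, 0.001, 0.002]
```

View pics/w19z.png

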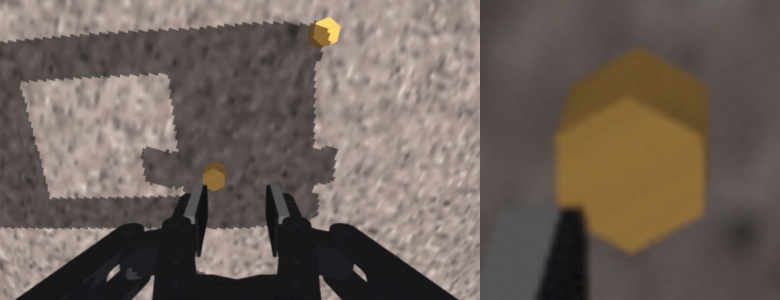

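Flats are aligned. Shift 15 mm sideways before lowering.

Call:
apply_moves(commands=[-0.2, 1.5, -5, 0, 0, 0, 0, -0.2, 1.5, -5, 0, 0, 0, 0, -0.2, 1.5, -4, 0, 0, 0, 0, -0.2, 0, 0, 6, 0, 0, 0, -0.2, 0, 0, 6, 0, 0, 0, -0.2, 0, 0, 6, 0, 0, 0, -0.2, 0, 0, 3, 0, 0, 0, -0.2, 0, 0, 0, 0, 0, 0])

```text
t: 33.4
ee_pos: [0.3822, 0.2012, 0.0085]
tool_rot: [3.129, 0.004, 1.861]
contact_force: [0.1, 0.1, -0.7]
opening: 0.0339
```

```bash
python3 -c "
from h import *
st();plan([.3816,.2012,.005],1.85,n=2)"
```

```text
t 33.4 p [0.3822 0.2012 0.0085] r [3.129 0.004 1.861] F [ 0.1  0.1 -0.7] T [0.01 0.02 0.04] o 0.0339 q [ 0.37 -0.1   2.15 -0.01  1.07  0.08]
n 2 now [0.3822 0.2012 0.0085] rv [0.012 0.004 0.011]
[1, 0.1, -0.3, 1.8, 0.006, 0.002, 0.005]
[1, 0.1, -0.3, 1.8, 0.006, 0.002, 0.005]
```

Call:
apply_moves(commands=[-0.2, 0, 0, 2, 0.006, 0, 0, -0.2, 0, 0, 1.5, 0.006, 0, 0, -1, 0, 0, 0, 0, 0, 0, -1, 0, 0, 0, 0, 0, 0, -1, 0, 0, 0, 0, 0, 0, -1, 0, 0, -10, 0, 0, 0, -1, 0, 0, -25, 0, 0, 0, -1, 0, 0, -35, 0, 0, 0])

```text
t: 34.2
ee_pos: [0.3783, 0.1999, 0.0728]
tool_rot: [-3.13, 0.005, 1.861]
contact_force: [0.0, 1.1, -0.3]
opening: 0.0128
```

```bash
python3 -c "
from h import *
st();plan([.44,.12,.295],1.5,n=8);plan([.4756,-.051,.30],1.353,n=12);d=snap('wrist','w20');cv2.imwrite('pics/w20z.png',cv2.resize(d[1],(400,250)))"
```

```text
t 34.2 p [0.3783 0.1999 0.0728] r [-3.13   0.005  1.861] F [ 0.   1.1 -0.3] T [-0.   -0.03 -0.02] o 0.0128 q [ 0.37 -0.2   2.11 -0.    1.24  0.08]
n 8 now [0.3783 0.1999 0.0728] rv [-0.011  0.007  0.36 ]
[1, -11.9, 4.2, -27.8, -0.001, 0.001, 0.045]
[1, -11.7, 4.8, -27.8, -0.001, 0.001, 0.045]
[1, -11.4, 5.3, -27.8, -0.001, 0.001, 0.045]
[1, -11.2, 5.9, -27.8, -0.001, 0.001, 0.045]
[1, -10.8, 6.4, -27.8, -0.001, 0.001, 0.045]
[1, -10.5, 6.9, -27.8, -0.001, 0.001, 0.045]
[1, -10.2, 7.4, -27.8, -0.001, 0.001, 0.045]
[1, -9.8, 7.9, -27.8, -0.001, 0.001, 0.045]
n 12 now [0.3783 0.1999 0.0728] rv [-0.01   0.008  0.507]
[1, -22.4, 1.6, -18.8, -0.001, 0.001, 0.042]
[1, -22.3, 2.5, -18.9, -0.001, 0.001, 0.042]
[1, -22.2, 3.5, -18.9, -0.001, 0.001, 0.042]
[1, -22.0, 4.5, -18.9, -0.001, 0.001, 0.042]
[1, -21.8, 5.4, -18.9, -0.001, 0.001, 0.042]
[1, -21.5, 6.3, -18.9, -0.001, 0.001, 0.042]
[1, -21.2, 7.2, -18.9, -0.001, 0.001, 0.042]
[1, -20.9, 8.2, -18.9, -0.001, 0.001, 0.042]
[1, -20.5, 9.0, -18.9, -0.001, 0.001, 0.042]
[1, -20.1, 9.9, -18.9, -0.001, 0.001, 0.042]
[1, -19.7, 10.8, -18.9, -0.001, 0.001, 0.042]
[1, -19.2, 11.6, -18.9, -0.001, 0.001, 0.042]
```

View pics/w20z.png

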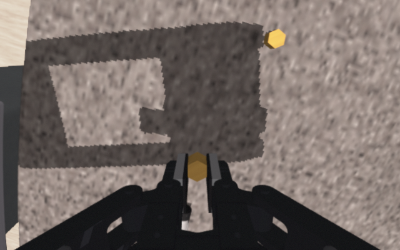

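The third slug is held. Carry it.

Call:
apply_moves(commands=[-1, -10, 4, -34, 0, 0, 0.045, -1, -12, 5, -36, 0, 0, 0.045, -1, -12, 5, -36, 0, 0, 0.045, -1, -12, 6, -36, 0, 0, 0.06, -1, -12, 6, -36, 0, 0, 0.06, -1, -16, 7, -30, 0, 0, 0.06, -1, -28, 10, -10, 0, 0, 0.06, -1, -30, 12, 0, 0, 0, 0.06])

```text
t: 35.05
ee_pos: [0.4452, 0.0738, 0.3174]
tool_rot: [3.129, 0.0, 1.416]
contact_force: [0.7, 0.5, -0.6]
opening: 0.0123
```

```bash
python3 -c "
from h import *
st();plan([.4756,-.051,.28],1.353,n=6)"
```

```text
t 35.05 p [0.4452 0.0738 0.3174] r [3.129 0.    1.416] F [ 0.7  0.5 -0.6] T [ 0.03 -0.    0.09] o 0.0123 q [ 0.05 -0.31  1.75 -0.    1.69  0.21]
n 6 now [0.4452 0.0738 0.3174] rv [ 0.013 -0.     0.063]
[1, -19.8, 8.1, 6.3, 0.002, -0.0, 0.011]
[1, -19.7, 8.3, 6.3, 0.002, -0.0, 0.011]
[1, -19.6, 8.6, 6.3, 0.002, -0.0, 0.011]
[1, -19.5, 8.8, 6.3, 0.002, -0.0, 0.011]
[1, -19.4, 9.0, 6.3, 0.002, -0.0, 0.011]
[1, -19.3, 9.2, 6.3, 0.002, -0.0, 0.011]
```

Call:
apply_moves(commands=[-1, -20, 8, 3, 0.002, 0, 0.011, -1, -20, 8, 4, 0.002, 0, 0.011, -1, -20, 8.5, 5, 0.002, 0, 0.011, -1, -20, 9, 6, 0.002, 0, 0.011, -1, -19, 9, 7, 0.002, 0, 0.011, -1, -15, 8, 8, 0.002, 0, 0.011, -1, 0, 0, 0, 0, 0, 0, -1, 0, 0, 0, 0, 0, 0])

```text
t: 35.85
ee_pos: [0.4759, -0.0561, 0.2928]
tool_rot: [3.129, -0.001, 1.341]
contact_force: [-0.2, 0.5, -0.2]
opening: 0.0126
```

```bash
python3 -c "
from h import *
st();plan([.4756,-.051,.224],1.353,n=4)"
```

```text
t 35.85 p [ 0.4759 -0.0561  0.2928] r [ 3.129e+00 -1.000e-03  1.341e+00] F [-0.2  0.5 -0.2] T [-0.   -0.06  0.01] o 0.0126 q [-0.23 -0.23  1.73  0.    1.63  0.01]
n 4 now [ 0.4759 -0.0561  0.2928] rv [ 0.013 -0.001 -0.012]
[1, 1.2, -0.6, 17.2, 0.003, -0.0, -0.003]
[1, 1.2, -0.5, 17.2, 0.003, -0.0, -0.003]
[1, 1.2, -0.5, 17.2, 0.003, -0.0, -0.003]
[1, 1.2, -0.4, 17.2, 0.003, -0.0, -0.003]
```

Call:
apply_moves(commands=[-1, 0.8, -0.5, 17, 0.003, 0, 0, -1, 0.8, -0.5, 17, 0.003, 0, 0, -1, 0.5, -0.5, 17, 0.003, 0, 0, -1, 0, 0, 14, 0.003, 0, 0, -1, 0, 0, 0, 0, 0, 0, -0.3, 0, 0, 0, 0, 0, 0, -0.3, 0, 0, 0, 0, 0, 0, -0.3, 0, 0, 0, 0, 0, 0])

```text
t: 36.65
ee_pos: [0.4746, -0.0496, 0.2229]
tool_rot: [3.141, -0.002, 1.346]
contact_force: [0.1, -0.5, 0.1]
opening: 0.03
```

Call:
apply_moves(commands=[-0.2, 0, 0, -20, 0, 0, 0, -0.2, 0, 0, -40, 0, 0, 0, -0.2, 0, 0, -40, 0, 0, 0, -0.2, 5, 0, -10, 0, 0, 0, -0.2, 0, 0, 0, 0, 0, 0, -0.2, 0, 0, 0, 0, 0, 0, -0.2, 0, 0, 0, 0, 0, 0, -0.2, 0, 0, 0, 0, 0, 0])

```text
t: 37.45
ee_pos: [0.4755, -0.045, 0.3364]
tool_rot: [3.141, -0.002, 1.346]
contact_force: [-0.6, 0.1, -0.3]
opening: 0.0346
```

```bash
python3 chk.py k2; python3 -c "
from h import *
plan([.418,.304,.13],1.355,n=10)"
```

```text
t 37.45 p [ 0.4755 -0.045   0.3364] r [ 3.141e+00 -2.000e-03  1.346e+00] F [-0.6  0.1 -0.3] T [-0.01 -0.01 -0.04] o 0.0346 q [-0.2  -0.22  1.64  0.    1.72  0.02]
side [[0.417, 0.304], [0.432, 0.395], [0.399, 0.444], [0.371, 0.427]]
scene [[0.42, 0.304], [0.436, 0.395]]
n 10 now [ 0.4755 -0.045   0.3366] rv [ 0.001 -0.002 -0.01 ]
[1, 32.7, -13.4, 20.7, 0.0, -0.0, -0.001]
[1, 32.7, -13.4, 20.7, 0.0, -0.0, -0.001]
[1, 32.7, -13.4, 20.7, 0.0, -0.0, -0.001]
[1, 32.7, -13.3, 20.7, 0.0, -0.0, -0.001]
[1, 32.8, -13.3, 20.7, 0.0, -0.0, -0.001]
[1, 32.8, -13.3, 20.7, 0.0, -0.0, -0.001]
[1, 32.8, -13.2, 20.7, 0.0, -0.0, -0.001]
[1, 32.8, -13.2, 20.7, 0.0, -0.0, -0.001]
[1, 32.8, -13.2, 20.7, 0.0, -0.0, -0.001]
[1, 32.8, -13.1, 20.7, 0.0, -0.0, -0.001]
```

View pics/k2.png

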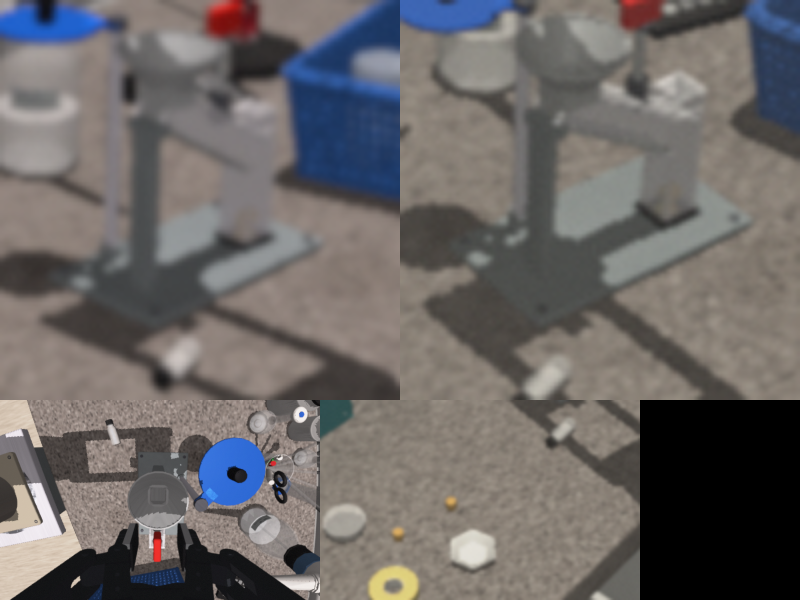

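Three are in. Fourth: (0.418, 0.304).

Call:
apply_moves(commands=[-0.2, 42, -14, 0, 0, 0, 0, -0.2, 44, -16, 0, 0, 0, 0, -0.2, 44, -16, 15, 0, 0, 0, -0.2, 42, -16, 25, 0, 0, 0, -0.2, 40, -16, 30, 0, 0, 0, -0.2, 38, -16, 32, 0, 0, 0, -0.2, 36, -15, 34, 0, 0, 0, -0.2, 28, -12, 34, 0, 0, 0])

```text
t: 38.4
ee_pos: [0.432, 0.286, 0.1715]
tool_rot: [3.133, -0.005, 1.335]
contact_force: [0.4, -0.1, 0.4]
opening: 0.0341
```

```bash
python3 one.py w21 .418 .304 .025
```

```text
t 38.4 p [0.432  0.286  0.1715] r [ 3.133 -0.005  1.335] F [ 0.4 -0.1  0.4] T [0.03 0.02 0.01] o 0.0341 q [ 0.49 -0.07  1.8  -0.    1.4   0.72]
u [291.7 161.9] X [0.418 0.305 0.008] w 0.014441703626640427 0.016866566731841948 amp 0.0004331137118208675 flatdir deg 9.346946209163828
yaw now 1.334825631181456 target 1.7339313131516079
n 6 now [0.4278 0.2879 0.1643] rv [ 0.001 -0.001 -0.398]
[1, 2.4, -2.3, 23.2, 0.0, -0.0, -0.066]
[1, 2.5, -2.1, 23.2, 0.0, -0.0, -0.066]
[1, 2.6, -1.9, 23.2, 0.0, -0.0, -0.066]
[1, 2.8, -1.7, 23.2, 0.0, -0.0, -0.066]
[1, 2.9, -1.5, 23.2, 0.0, -0.0, -0.066]
[1, 3.0, -1.4, 23.2, 0.0, -0.0, -0.066]
```

View pics/w21z.png

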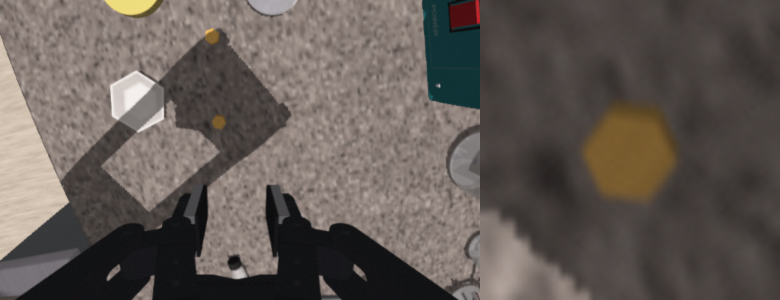

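Call:
apply_moves(commands=[-0.2, 2.5, -2, 18, 0, 0, -0.068, -0.2, 2.5, -2, 22, 0, 0, -0.068, -0.2, 2.5, -2, 22, 0, 0, -0.068, -0.2, 2.5, -2, 22, 0, 0, -0.068, -0.2, 2.5, -2, 22, 0, 0, -0.068, -0.2, 2, -1, 18, 0, 0, -0.068, -0.2, 0, 0, 0, 0, 0, 0, -0.2, 0, 0, 0, 0, 0, 0])

```text
t: 39.25
ee_pos: [0.4109, 0.3033, 0.0288]
tool_rot: [-3.131, 0.003, 1.764]
contact_force: [0.8, 0.4, 0.8]
opening: 0.0345
```

```bash
python3 one.py w22 .418 .304 .005 1.75
```

```text
t 39.25 p [0.4109 0.3033 0.0288] r [-3.131e+00  3.000e-03  1.764e+00] F [0.8 0.4 0.8] T [ 0.02 -0.    0.03] o 0.0345 q [0.53 0.1  1.91 0.   1.14 0.34]
u [328.9 244.8] X [0.418  0.3048 0.008 ] w 0.013651646674933737 0.020623597623734807 amp 0.0007351849439455629 flatdir deg 11.35881979036248
yaw now 1.763517218079257 target 1.7690451312774138
n 6 now [0.4108 0.3032 0.0288] rv [-0.011  0.003  0.014]
[1, 0.0, 1.3, 4.0, -0.002, 0.0, 0.002]
[1, 0.0, 1.3, 4.0, -0.002, 0.0, 0.002]
[1, 0.0, 1.3, 4.0, -0.002, 0.0, 0.002]
[1, 0.0, 1.2, 4.0, -0.002, 0.0, 0.002]
[1, 0.0, 1.2, 4.0, -0.002, 0.0, 0.002]
[1, 0.0, 1.2, 4.0, -0.002, 0.0, 0.002]
```

View pics/w22z.png

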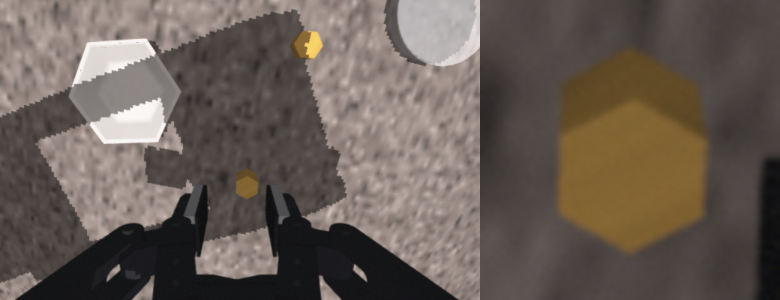

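Aligned, with 7 mm left to shift. Lower and grip.

Call:
apply_moves(commands=[-0.2, 0.5, 2.5, 3, -0.004, 0, 0, -0.2, 0.5, 2.5, 5, -0.004, 0, 0, -0.2, 0.5, 1.5, 7, -0.003, 0, 0, -0.2, 0, 0, 8, 0, 0, 0, -0.2, 0, 0, 2, 0, 0, 0, -1, 0, 0, 0, 0, 0, 0, -1, 0, 0, 0, 0, 0, 0, -1, 0, 0, 0, 0, 0, 0])

```text
t: 40.1
ee_pos: [0.4203, 0.3071, 0.0054]
tool_rot: [3.135, 0.001, 1.759]
contact_force: [0.3, 0.1, 0.1]
opening: 0.0127
```

```bash
python3 -c "
from h import *
st();d=snap('wrist','w23');cv2.imwrite('pics/w23z.png',cv2.resize(d[1],(400,250)));plan([.4756,-.051,.30],1.353,n=12)"
```

```text
t 40.1 p [0.4203 0.3071 0.0054] r [3.135e+00 1.000e-03 1.759e+00] F [0.3 0.1 0.1] T [-0.06  0.02 -0.03] o 0.0127 q [ 0.53  0.15  1.91 -0.    1.08  0.35]
n 12 now [0.4204 0.3072 0.0054] rv [ 0.007 -0.     0.407]
[1, -30.2, -0.9, -24.5, 0.001, -0.0, 0.034]
[1, -30.2, 0.1, -24.5, 0.001, -0.0, 0.034]
[1, -30.2, 1.1, -24.5, 0.001, -0.0, 0.034]
[1, -30.1, 2.1, -24.5, 0.001, -0.0, 0.034]
[1, -30.1, 3.1, -24.5, 0.001, -0.0, 0.034]
[1, -29.9, 4.1, -24.5, 0.001, -0.0, 0.034]
[1, -29.8, 5.1, -24.5, 0.001, -0.0, 0.034]
[1, -29.6, 6.1, -24.5, 0.001, -0.0, 0.034]
[1, -29.4, 7.1, -24.5, 0.001, -0.0, 0.034]
[1, -29.1, 8.1, -24.5, 0.001, -0.0, 0.034]
[1, -28.8, 9.0, -24.5, 0.001, -0.0, 0.034]
[1, -28.5, 10.0, -24.5, 0.001, -0.0, 0.034]
```

View pics/w23z.png

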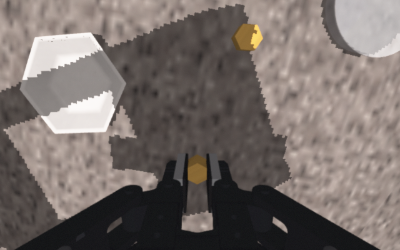

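Call:
apply_moves(commands=[-1, 0, 0, -20, 0, 0, 0, -1, -5, 0, -40, 0, 0, 0.04, -1, -22, 1, -40, 0, 0, 0.06, -1, -25, 2, -40, 0, 0, 0.06, -1, -25, 3, -42, 0, 0, 0.06, -1, -25, 4, -42, 0, 0, 0.06, -1, -28, 5, -40, 0, 0, 0.06, -1, -38, 7, -20, 0, 0, 0.06])

```text
t: 40.95
ee_pos: [0.4343, 0.1361, 0.2956]
tool_rot: [3.14, 0.004, 1.352]
contact_force: [2.0, -0.8, -0.5]
opening: 0.0127
```

```bash
python3 -c "
from h import *
st();plan([.4756,-.051,.28],1.353,n=6)"
```

```text
t 40.95 p [0.4343 0.1361 0.2956] r [3.14  0.004 1.352] F [ 2.  -0.8 -0.5] T [ 0.04 -0.03 -0.04] o 0.0127 q [ 0.19 -0.29  1.77 -0.    1.66  0.41]
n 6 now [0.4343 0.1361 0.2956] rv [ 0.002  0.004 -0.001]
[1, -28.9, 13.5, 2.7, 0.0, 0.001, -0.0]
[1, -28.9, 13.5, 2.7, 0.0, 0.001, -0.0]
[1, -28.9, 13.5, 2.7, 0.0, 0.001, -0.0]
[1, -28.9, 13.5, 2.7, 0.0, 0.001, -0.0]
[1, -29.0, 13.5, 2.7, 0.0, 0.001, -0.0]
[1, -29.0, 13.5, 2.6, 0.0, 0.001, -0.0]
```

Call:
apply_moves(commands=[-1, -28, 13, 0, 0, 0, 0, -1, -29, 13, 0, 0, 0, 0, -1, -29, 13, 2, 0, 0, 0, -1, -29, 13, 4, 0, 0, 0, -1, -29, 13, 5, 0, 0, 0, -1, -22, 11, 5, 0, 0, 0, -1, 0, 0, 0, 0, 0, 0, -1, 0, 0, 0, 0, 0, 0])

```text
t: 41.75
ee_pos: [0.475, -0.0538, 0.2893]
tool_rot: [3.123, 0.0, 1.344]
contact_force: [0.3, 0.5, 0.2]
opening: 0.0125
```

```bash
python3 -c "
from h import *
st();plan([.4756,-.051,.224],1.353,n=4)"
```

```text
t 41.75 p [ 0.475  -0.0538  0.2893] r [3.123 0.    1.344] F [0.3 0.5 0.2] T [0.03 0.03 0.05] o 0.0125 q [-0.22 -0.24  1.74 -0.    1.62  0.01]
n 4 now [ 0.475  -0.0538  0.2893] rv [ 0.018  0.001 -0.009]
[1, 0.7, -0.3, 16.3, 0.005, 0.0, -0.002]
[1, 0.7, -0.2, 16.3, 0.005, 0.0, -0.002]
[1, 0.7, -0.2, 16.3, 0.005, 0.0, -0.002]
[1, 0.7, -0.1, 16.3, 0.005, 0.0, -0.002]
```

Call:
apply_moves(commands=[-1, 0, 0, 17, 0.005, 0, 0, -1, 0.5, 0, 17, 0.005, 0, 0, -1, 0.3, 0, 17, 0.005, 0, 0, -1, 0, 0, 12, 0.003, 0, 0, -1, 0, 0, 0, 0, 0, 0, -0.3, 0, 0, 0, 0, 0, 0, -0.3, 0, 0, 0, 0, 0, 0, -0.3, 0, 0, 0, 0, 0, 0])

```text
t: 42.55
ee_pos: [0.4748, -0.0492, 0.2196]
tool_rot: [-3.138, -0.0, 1.349]
contact_force: [0.2, -0.1, -0.0]
opening: 0.0302
```

Call:
apply_moves(commands=[-0.2, 0, 0, -20, 0, 0, 0, -0.2, 0, 0, -40, 0, 0, 0, -0.2, 0, 0, -40, 0, 0, 0, -0.2, 5, 0, -10, 0, 0, 0, -0.2, 0, 0, 0, 0, 0, 0, -0.2, 0, 0, 0, 0, 0, 0, -0.2, 0, 0, 0, 0, 0, 0, -0.2, 0, 0, 0, 0, 0, 0])

```text
t: 43.35
ee_pos: [0.476, -0.0446, 0.3331]
tool_rot: [-3.139, -0.0, 1.349]
contact_force: [-0.4, 0.0, -0.9]
opening: 0.0342
```

```bash
python3 chk.py k3; python3 -c "
from h import *
plan([.434,.395,.15],1.4,n=11)"
```

```text
t 43.35 p [ 0.476  -0.0446  0.3331] r [-3.139 -0.     1.349] F [-0.4  0.  -0.9] T [-0.02  0.01 -0.07] o 0.0342 q [-0.2  -0.22  1.64  0.    1.72  0.02]
side [[0.432, 0.395], [0.4, 0.445], [0.371, 0.426]]
scene [[0.436, 0.395]]
n 11 now [ 0.476  -0.0446  0.3333] rv [-0.003 -0.    -0.051]
[1, 38.1, -12.5, 16.7, -0.0, -0.0, -0.005]
[1, 38.2, -12.3, 16.7, -0.0, -0.0, -0.005]
[1, 38.3, -12.1, 16.7, -0.0, -0.0, -0.005]
[1, 38.3, -12.0, 16.7, -0.0, -0.0, -0.005]
[1, 38.4, -11.8, 16.7, -0.0, -0.0, -0.005]
[1, 38.4, -11.6, 16.7, -0.0, -0.0, -0.005]
[1, 38.5, -11.4, 16.7, -0.0, -0.0, -0.005]
[1, 38.5, -11.3, 16.7, -0.0, -0.0, -0.005]
[1, 38.6, -11.1, 16.7, -0.0, -0.0, -0.005]
[1, 38.6, -10.9, 16.7, -0.0, -0.0, -0.005]
[1, 38.7, -10.7, 16.7, -0.0, -0.0, -0.005]
```

View pics/k3.png

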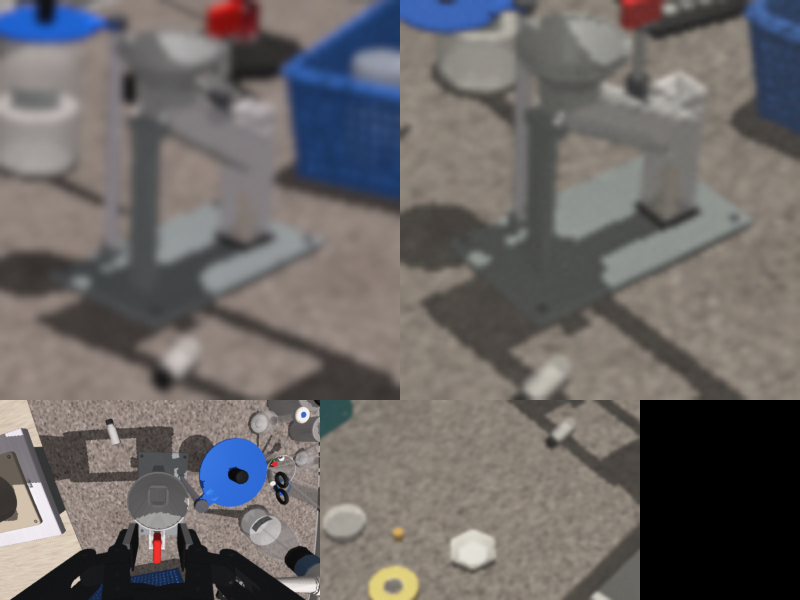

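Four are in, with the brown column in the well growing. Fifth: (0.434, 0.395).

Call:
apply_moves(commands=[-0.2, 44, -13, 0, 0, 0, 0, -0.2, 46, -13, 0, 0, 0, 0, -0.2, 46, -13, 5, 0, 0, 0, -0.2, 46, -13, 15, 0, 0, 0, -0.2, 45, -13, 20, 0, 0, 0, -0.2, 44, -12, 25, 0, 0, 0, -0.2, 42, -11, 28, 0, 0, 0, -0.2, 36, -10, 30, 0, 0, 0])

```text
t: 44.3
ee_pos: [0.4604, 0.3162, 0.2132]
tool_rot: [3.138, -0.003, 1.337]
contact_force: [1.7, -0.3, 1.3]
opening: 0.034
```

```bash
python3 -c "
from h import *
st();plan([.434,.395,.14],1.4,n=3)"
```

```text
t 44.3 p [0.4604 0.3162 0.2132] r [ 3.138e+00 -3.000e-03  1.337e+00] F [ 1.7 -0.3  1.3] T [-0.02 -0.06  0.04] o 0.034 q [ 0.51  0.02  1.63 -0.    1.48  0.74]
n 3 now [0.4604 0.3162 0.2132] rv [ 0.004 -0.003 -0.063]
[1, 23.4, -14.7, 24.4, 0.001, -0.001, -0.021]
[1, 23.8, -14.2, 24.4, 0.001, -0.001, -0.021]
[1, 24.1, -13.7, 24.4, 0.001, -0.001, -0.021]
```

Call:
apply_moves(commands=[-0.2, 23, -14, 22, 0, 0, 0, -0.2, 23, -14, 24, 0, 0, 0, -0.2, 20, -12, 24, 0, 0, 0, -0.2, 5, -4, 5, 0, 0, 0, -0.2, 0, 0, 0, 0, 0, 0, -0.2, 0, 0, 0, 0, 0, 0, -0.2, 0, 0, 0, 0, 0, 0, -0.2, 0, 0, 0, 0, 0, 0])

```text
t: 45.1
ee_pos: [0.4293, 0.399, 0.1293]
tool_rot: [-3.139, 0.005, 1.341]
contact_force: [0.2, 0.1, -0.1]
opening: 0.0339
```

```bash
python3 one.py w24 .434 .395 .025
```

```text
t 45.1 p [0.4293 0.399  0.1293] r [-3.139  0.005  1.341] F [ 0.2  0.1 -0.1] T [-0.   -0.03  0.01] o 0.0339 q [ 0.66  0.17  1.64 -0.    1.34  0.89]
u [321.8 192.6] X [0.4342 0.3959 0.008 ] w 0.014206664610006248 0.01839518432915699 amp 0.0006786949190770055 flatdir deg 37.67780283009347
yaw now 1.3410187123479815 target 1.1812004899006676
n 6 now [0.4295 0.399  0.1295] rv [-0.002  0.004  0.16 ]
[1, -0.3, 0.9, 17.4, -0.0, 0.001, 0.027]
[1, -0.3, 0.9, 17.4, -0.0, 0.001, 0.027]
[1, -0.2, 0.9, 17.4, -0.0, 0.001, 0.027]
[1, -0.2, 0.9, 17.4, -0.0, 0.001, 0.027]
[1, -0.2, 0.9, 17.4, -0.0, 0.001, 0.027]
[1, -0.2, 0.9, 17.4, -0.0, 0.001, 0.027]
```

View pics/w24z.png

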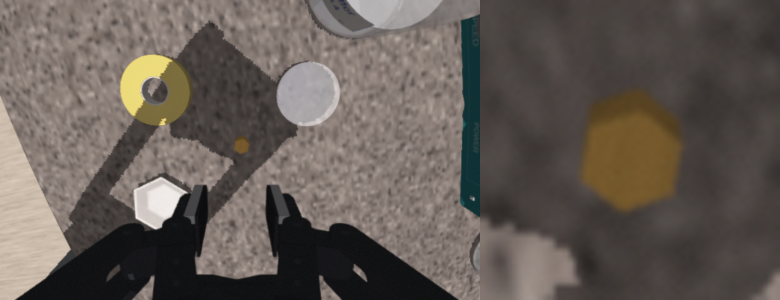

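Call:
apply_moves(commands=[-0.2, 0, 1, 16, 0, 0, 0.026, -0.2, 0, 1, 18, 0, 0, 0.026, -0.2, 0, 1, 18, 0, 0, 0.026, -0.2, 0, 1, 18, 0, 0, 0.026, -0.2, 0, 1, 16, 0, 0, 0.026, -0.2, 0, 0, 12, 0, 0, 0.026, -0.2, 0, 0, 0, 0, 0, 0, -0.2, 0, 0, 0, 0, 0, 0])

```text
t: 45.95
ee_pos: [0.4376, 0.3952, 0.0265]
tool_rot: [3.14, 0.0, 1.166]
contact_force: [0.3, 0.8, 0.7]
opening: 0.0341
```

```bash
python3 one.py w25 .434 .395 .005 1.181
```

```text
t 45.95 p [0.4376 0.3952 0.0265] r [3.14  0.    1.166] F [0.3 0.8 0.7] T [ 0.03  0.02 -0.01] o 0.0341 q [ 0.65  0.29  1.7  -0.    1.15  1.05]
u [306.6 248.8] X [0.4342 0.3961 0.008 ] w 0.013955335313461104 0.02093022333613881 amp 0.0007735044639096202 flatdir deg 36.782823647212695
yaw now 1.1658938409214161 target 1.1655801564225896
n 6 now [0.4374 0.3951 0.0265] rv [ 0.001  0.    -0.015]
[1, -0.1, -0.6, 3.6, 0.0, 0.0, -0.003]
[1, -0.1, -0.6, 3.6, 0.0, 0.0, -0.003]
[1, -0.1, -0.6, 3.6, 0.0, 0.0, -0.003]
[1, -0.1, -0.6, 3.6, 0.0, 0.0, -0.003]
[1, -0.1, -0.6, 3.6, 0.0, 0.0, -0.003]
[1, -0.1, -0.6, 3.6, 0.0, 0.0, -0.003]
```

View pics/w25z.png

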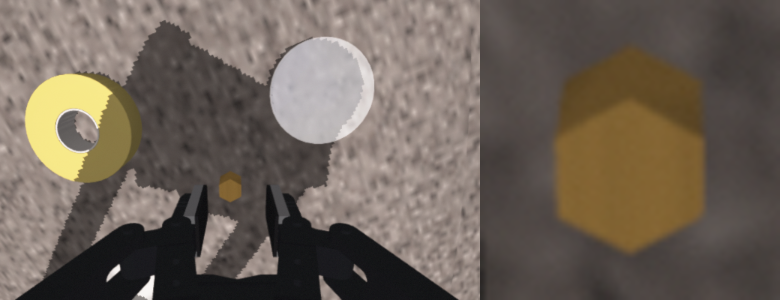

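Call:
apply_moves(commands=[-0.2, 0, -1.5, 4, 0, 0, 0, -0.2, 0, -1.5, 6, 0, 0, 0, -0.2, 0, -0.5, 6, 0, 0, 0, -0.2, 0, 0, 6, 0, 0, 0, -0.2, 0, 0, 1, 0, 0, 0, -1, 0, 0, 0, 0, 0, 0, -1, 0, 0, 0, 0, 0, 0, -1, 0, 0, 0, 0, 0, 0])

```text
t: 46.8
ee_pos: [0.4357, 0.3983, 0.0044]
tool_rot: [3.138, -0.004, 1.167]
contact_force: [-0.2, 0.3, -0.4]
opening: 0.0126
```

```bash
python3 -c "
from h import *
st();d=snap('wrist','w26');cv2.imwrite('pics/w26z.png',cv2.resize(d[1],(400,250)));plan([.4756,-.051,.30],1.353,n=14)"
```

```text
t 46.8 p [0.4357 0.3983 0.0044] r [ 3.138 -0.004  1.167] F [-0.2  0.3 -0.4] T [ 0.01 -0.05  0.05] o 0.0126 q [ 0.65  0.32  1.71 -0.    1.11  1.06]
n 14 now [0.4357 0.3983 0.0045] rv [ 0.004 -0.004 -0.186]
[1, -28.3, 15.3, -21.2, 0.0, -0.0, -0.013]
[1, -28.5, 14.9, -21.2, 0.0, -0.0, -0.013]
[1, -28.7, 14.5, -21.2, 0.0, -0.0, -0.013]
[1, -28.9, 14.1, -21.2, 0.0, -0.0, -0.013]
[1, -29.1, 13.8, -21.2, 0.0, -0.0, -0.013]
[1, -29.3, 13.4, -21.1, 0.0, -0.0, -0.013]
[1, -29.5, 13.0, -21.1, 0.0, -0.0, -0.013]
[1, -29.6, 12.6, -21.1, 0.0, -0.0, -0.013]
[1, -29.8, 12.2, -21.1, 0.0, -0.0, -0.013]
[1, -30.0, 11.8, -21.1, 0.0, -0.0, -0.013]
[1, -30.1, 11.4, -21.1, 0.0, -0.0, -0.013]
[1, -30.3, 11.0, -21.1, 0.0, -0.0, -0.013]
[1, -30.4, 10.5, -21.1, 0.0, -0.0, -0.013]
[1, -30.6, 10.1, -21.1, 0.0, -0.0, -0.013]
```

View pics/w26z.png

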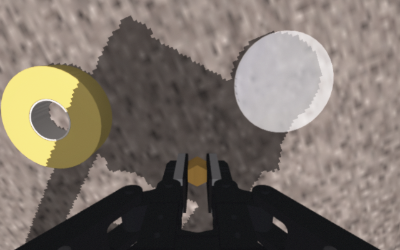

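The fifth is gripped. Carry it.

Call:
apply_moves(commands=[-1, 0, 0, -20, 0, 0, 0, -1, -5, 3, -40, 0, 0, -0.01, -1, -25, 12, -38, 0, 0, -0.03, -1, -28, 13, -38, 0, 0, -0.03, -1, -28, 13, -38, 0, 0, -0.03, -1, -28, 12, -38, 0, 0, -0.03, -1, -28, 12, -38, 0, 0, -0.03, -1, -36, 14, -25, 0, 0, -0.02])

```text
t: 47.65
ee_pos: [0.4513, 0.2002, 0.2847]
tool_rot: [-3.142, 0.003, 1.361]
contact_force: [1.7, -0.5, 0.9]
opening: 0.0129
```

```bash
python3 -c "
from h import *
st();plan([.4756,-.051,.285],1.353,n=7)"
```

```text
t 47.65 p [0.4513 0.2002 0.2847] r [-3.142e+00  3.000e-03  1.361e+00] F [ 1.7 -0.5  0.9] T [ 0.04 -0.06  0.01] o 0.0129 q [ 0.32 -0.17  1.69 -0.    1.63  0.53]
n 7 now [0.4513 0.2002 0.2847] rv [-0.     0.003  0.008]
[1, -34.4, 10.9, 0.1, -0.0, 0.0, 0.001]
[1, -34.4, 10.9, 0.0, -0.0, 0.0, 0.001]
[1, -34.3, 11.0, 0.0, -0.0, 0.0, 0.001]
[1, -34.3, 11.0, 0.0, -0.0, 0.0, 0.001]
[1, -34.3, 11.0, -0.0, -0.0, 0.0, 0.001]
[1, -34.3, 11.1, -0.0, -0.0, 0.0, 0.001]
[1, -34.3, 11.1, -0.0, -0.0, 0.0, 0.001]
```

Call:
apply_moves(commands=[-1, -34, 11, 0, 0, 0, 0, -1, -34, 11, 0, 0, 0, 0, -1, -34, 11, 0, 0, 0, 0, -1, -34, 11, 0, 0, 0, 0, -1, -34, 11, 0, 0, 0, 0, -1, -34, 11, 0, 0, 0, 0, -1, -20, 7, 0, 0, 0, 0, -1, 0, 0, 0, 0, 0, 0])

```text
t: 48.45
ee_pos: [0.4788, -0.0473, 0.2957]
tool_rot: [3.124, -0.002, 1.357]
contact_force: [-0.2, -0.0, -1.0]
opening: 0.0128
```

```bash
python3 -c "
from h import *
st();plan([.4756,-.051,.224],1.353,n=4)"
```

```text
t 48.45 p [ 0.4788 -0.0473  0.2957] r [ 3.124e+00 -2.000e-03  1.357e+00] F [-0.2 -0.  -1. ] T [ 0.02  0.03 -0.02] o 0.0128 q [-0.21 -0.23  1.72  0.    1.63  0.01]
n 4 now [ 0.4788 -0.0473  0.2957] rv [ 0.018 -0.002  0.004]
[1, -1.1, -0.9, 17.9, 0.004, -0.0, 0.001]
[1, -1.1, -0.8, 17.9, 0.004, -0.0, 0.001]
[1, -1.1, -0.7, 17.9, 0.004, -0.0, 0.001]
[1, -1.1, -0.7, 17.9, 0.004, -0.0, 0.001]
```

Call:
apply_moves(commands=[-1, -1.5, -1, 17, 0.005, 0, 0, -1, -1.5, -1, 17, 0.005, 0, 0, -1, -1.5, -1, 17, 0.005, 0, 0, -1, -1, 0, 15, 0.003, 0, 0, -1, 0, 0, 0, 0, 0, 0, -0.3, 0, 0, 0, 0, 0, 0, -0.3, 0, 0, 0, 0, 0, 0, -0.3, 0, 0, 0, 0, 0, 0])

```text
t: 49.25
ee_pos: [0.4736, -0.0483, 0.2217]
tool_rot: [-3.136, -0.003, 1.361]
contact_force: [-0.9, 0.2, 1.0]
opening: 0.0301
```

Call:
apply_moves(commands=[-0.2, 0, 0, -20, 0, 0, 0, -0.2, 0, 0, -40, 0, 0, 0, -0.2, 0, 0, -40, 0, 0, 0, -0.2, 5, 0, -10, 0, 0, 0, -0.2, 0, 0, 0, 0, 0, 0, -0.2, 0, 0, 0, 0, 0, 0, -0.2, 0, 0, 0, 0, 0, 0, -0.2, 0, 0, 0, 0, 0, 0])

```text
t: 50.05
ee_pos: [0.4752, -0.0435, 0.3355]
tool_rot: [-3.138, -0.003, 1.362]
contact_force: [0.8, -0.5, -0.7]
opening: 0.0341
```

```bash
python3 chk.py k4; python3 slugs.py w27; python3 -c "
from h import *
plan([.52,-.11,.33],1.353,n=4)"
```

```text
t 50.05 p [ 0.4752 -0.0435  0.3355] r [-3.138e+00 -3.000e-03  1.362e+00] F [ 0.8 -0.5 -0.7] T [-0.05  0.   -0.  ] o 0.0341 q [-0.2  -0.22  1.64  0.    1.73  0.01]
side [[0.399, 0.444], [0.371, 0.427]]
scene []
t 50.2 p [ 0.4752 -0.0435  0.3358] r [-3.138e+00 -3.000e-03  1.362e+00] F [-0.7 -0.4  0.6] T [0.03 0.02 0.02] o 0.0345 q [-0.2  -0.22  1.64  0.    1.73  0.01]
n 4 now [ 0.4753 -0.0435  0.336 ] rv [-0.003 -0.003  0.008]
[1, -13.9, 14.4, 1.4, -0.001, -0.001, 0.002]
[1, -13.9, 14.4, 1.4, -0.001, -0.001, 0.002]
[1, -13.9, 14.4, 1.5, -0.001, -0.001, 0.002]
[1, -13.9, 14.5, 1.5, -0.001, -0.001, 0.002]
```

View pics/k4.png

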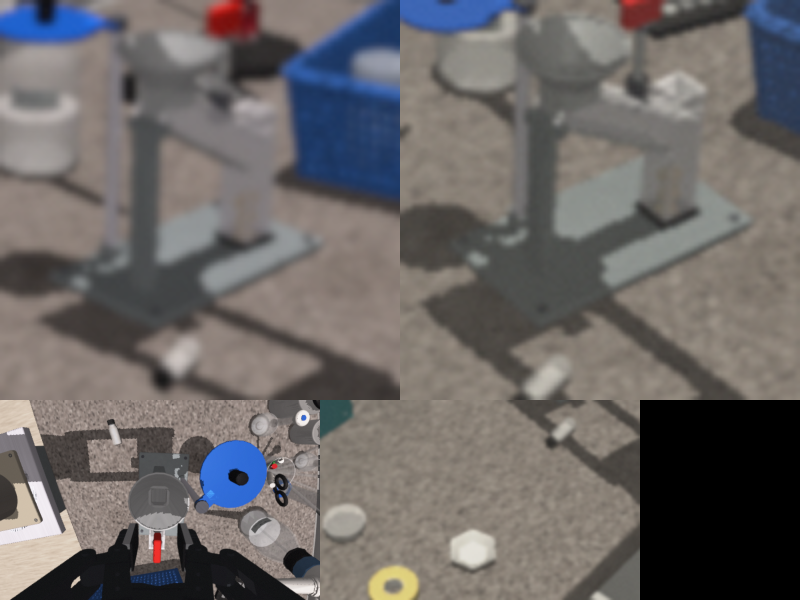

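View pics/w27.png

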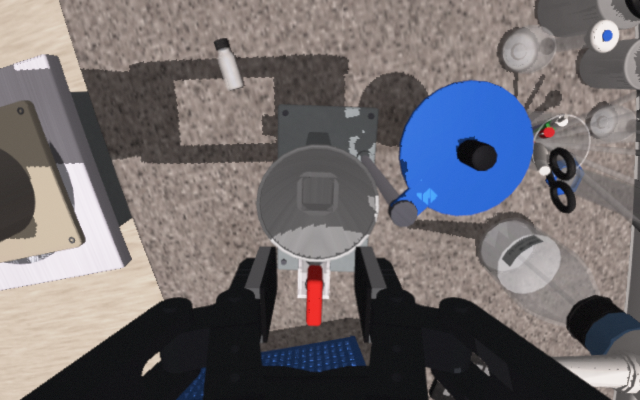

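All five are dropped and the bench and funnel show none left. Next, the knob position for closing the cover.

```bash
python3 - <<'E'
from h import *
import pickle
p,im=pickle.load(open('w27.pkl','rb'))
hsv=cv2.cvtColor(im,cv2.COLOR_BGR2HSV)
m=cv2.inRange(hsv,(100,140,60),(125,255,255));m[:70]=0;m[225:]=0;m[:,:395]=0;m[:,540:]=0
c=max(cv2.findContours(m,0,1)[0],key=cv2.contourArea).reshape(-1,2)
s=c[(c[:,1]<160)|(c[:,0]>480)];C,r=circ(onz(p,s.astype(float),.232)[:,:2]);print('disc',C,r)
print('knobtop',onz(p,[(484,157)],.256),'post',onz(p,[(404,211)],.24))
psi=-.218;ax=np.array([np.cos(psi),np.sin(psi)]);ay=np.array([-np.sin(psi),np.cos(psi)])
v=C-np.array([.5359,-.0624]);print('theta',np.pi-np.arctan2(v@ay,v@ax),np.linalg.norm(v))
plan([.5855,-.031,.29],1.353,n=4)
E
```

```text
disc [ 0.58621768 -0.03188217] 0.04738760070140825
knobtop [[ 0.58770049 -0.03219488  0.256     ]] post [[ 0.53525643 -0.06352797  0.24      ]]
theta 2.3784051956017933 0.058849015779387136
n 4 now [ 0.4753 -0.0435  0.336 ] rv [-0.003 -0.003  0.008]
[1, 8.7, 26.3, 11.4, -0.001, -0.001, 0.002]
[1, 8.8, 26.3, 11.5, -0.001, -0.001, 0.002]
[1, 8.9, 26.3, 11.5, -0.001, -0.001, 0.002]
[1, 8.9, 26.2, 11.5, -0.001, -0.001, 0.002]
```

Call:
apply_moves(commands=[-0.2, 8.5, 27, 6, 0, 0, 0.002, -0.2, 8.5, 27, 8, 0, 0, 0.002, -0.2, 8.5, 27, 10, 0, 0, 0.002, -0.2, 8.5, 24, 10, 0, 0, 0.002, -0.2, 0, 4, 8, 0, 0, 0, -0.2, 0, 0, 0, 0, 0, 0, -0.2, 0, 0, 0, 0, 0, 0, -0.2, 0, 0, 0, 0, 0, 0])

```text
t: 51.05
ee_pos: [0.5912, -0.0334, 0.291]
tool_rot: [-3.136, -0.002, 1.352]
contact_force: [0.1, -0.9, -0.2]
opening: 0.0344
```

```bash
python3 -c "
from h import *
st();plan([.5865,-.032,.240],1.353,n=4);d=snap('wrist','w28');cv2.imwrite('pics/w28z.png',cv2.resize(d[1],(480,300)))"
```

```text
t 51.05 p [ 0.5912 -0.0334  0.291 ] r [-3.136e+00 -2.000e-03  1.352e+00] F [ 0.1 -0.9 -0.2] T [-0.   -0.   -0.02] o 0.0344 q [-0.14  0.1   1.42  0.    1.63  0.07]
n 4 now [ 0.5912 -0.0334  0.291 ] rv [-0.006 -0.002 -0.001]
[1, 0.1, -1.1, 12.8, -0.001, -0.001, -0.0]
[1, 0.1, -1.2, 12.7, -0.001, -0.001, -0.0]
[1, 0.1, -1.2, 12.7, -0.001, -0.001, -0.0]
[1, 0.1, -1.2, 12.7, -0.001, -0.001, -0.0]
```

View pics/w28z.png

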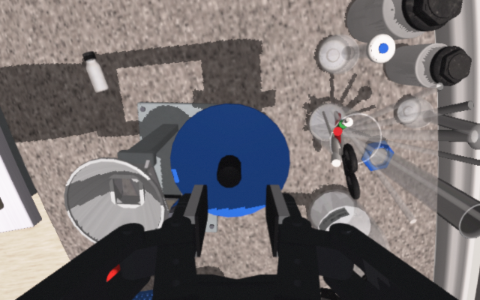

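Call:
apply_moves(commands=[-0.2, 0, -1.5, 13, -0.001, 0, 0, -0.2, 0, -1.5, 13, -0.001, 0, 0, -0.2, 0, -1.5, 13, -0.001, 0, 0, -0.2, 0, -0.5, 10, 0, 0, 0, -0.2, 0, 0, 1, 0, 0, 0, -1, 0, 0, 0, 0, 0, 0, -1, 0, 0, 0, 0, 0, 0, -1, 0, 0, 0, 0, 0, 0], newtons=25)

```text
t: 51.9
ee_pos: [0.5847, -0.032, 0.2377]
tool_rot: [-3.141, -0.003, 1.352]
contact_force: [-0.0, -0.5, -1.8]
opening: 0.0169
```

```bash
cat > arc2.py <<'E'
from h import *
import sys
st();s=ctrl.read_state();p=s['ee_pos'];dth=float(sys.argv[1]);N=int(sys.argv[2])
post=np.array([.535,-.0655]);v=p[:2]-post
a=np.arctan2(v[1],v[0]);print('ang',a,'to go',2.869-a,'r',np.linalg.norm(v))
Y=s['tool_rot'][2];tx=np.array([np.cos(Y),np.sin(Y)]);ty=np.array([np.sin(Y),-np.cos(Y)]);prev=p[:2]
for i in range(1,N+1):
    b=a+dth*i/N;q=post+.062*np.array([np.cos(b),np.sin(b)]);d=q-prev;prev=q
    print(round(2.869-b,2),(1000*np.array([d@tx,d@ty])).round(1))
E
python3 arc2.py .8 6
```

```text
t 51.9 p [ 0.5847 -0.032   0.2377] r [-3.141e+00 -3.000e-03  1.352e+00] F [-0.  -0.5 -1.8] T [-0.09  0.06 -0.05] o 0.0169 q [-0.14  0.09  1.52  0.    1.53  0.07]
ang 0.5928012947666702 to go 2.27619870523333 r 0.05988104039579811
2.14 [ 6.8 -4.9]
2.01 [ 4.4 -7. ]
1.88 [ 3.4 -7.5]
1.74 [ 2.4 -7.9]
1.61 [ 1.3 -8.2]
1.48 [ 0.2 -8.3]
```

Call:
apply_moves(commands=[-1, 5.5, -5.5, 0, 0, 0, 0, -1, 4.4, -7, 0, 0, 0, 0, -1, 3.4, -7.5, 0, 0, 0, 0, -1, 2.4, -7.9, 0, 0, 0, 0, -1, 1.3, -8.2, 0, 0, 0, 0, -1, 0.2, -8.3, 0, 0, 0, 0, -1, 0, 0, 0, 0, 0, 0, -1, 0, 0, 0, 0, 0, 0])

```text
t: 52.7
ee_pos: [0.549, -0.0014, 0.2376]
tool_rot: [3.13, -0.008, 1.355]
contact_force: [2.9, -2.7, -5.2]
opening: 0.017
```

```bash
python3 arc2.py .8 6
```

```text
t 52.7 p [ 0.549  -0.0014  0.2376] r [ 3.13  -0.008  1.355] F [ 2.9 -2.7 -5.2] T [-0.19 -0.32  0.25] o 0.017 q [-0.1  -0.02  1.64  0.01  1.52  0.12]
ang 1.3562225102185357 to go 1.5127774897814645 r 0.06562866429445177
1.38 [-4.2 -8.2]
1.25 [-1.7 -8.1]
1.11 [-2.7 -7.8]
0.98 [-3.7 -7.4]
0.85 [-4.7 -6.8]
0.71 [-5.5 -6.1]
```

Call:
apply_moves(commands=[-1, -3.5, -8.2, 0, 0.003, 0, 0, -1, -2.2, -8.1, 0, 0.003, 0, 0, -1, -2.9, -7.8, 0, 0.003, 0, 0, -1, -3.7, -7.4, 0, 0, 0, 0, -1, -4.7, -6.8, 0, 0, 0, 0, -1, -5.5, -6.1, 0, 0, 0, 0, -1, 0, 0, 0, 0, 0, 0, -1, 0, 0, 0, 0, 0, 0])

```text
t: 53.5
ee_pos: [0.5033, -0.0101, 0.2382]
tool_rot: [3.134, -0.018, 1.357]
contact_force: [1.2, 1.7, -4.0]
opening: 0.017
```

```bash
python3 arc2.py .75 6
```

```text
t 53.5 p [ 0.5033 -0.0101  0.2382] r [ 3.134 -0.018  1.357] F [ 1.2  1.7 -4. ] T [ 0.22 -0.14  0.06] o 0.017 q [-0.13 -0.15  1.75  0.02  1.53  0.08]
ang 2.0914795181550843 to go 0.777520481844916 r 0.06380593500117218
0.65 [-6.9 -4.2]
0.53 [-6.2 -4.7]
0.4 [-6.7 -3.9]
0.28 [-7.1 -3. ]
0.15 [-7.5 -2.1]
0.03 [-7.7 -1.2]
```

Call:
apply_moves(commands=[-1, -6.9, -4.4, 0, 0, 0, 0, -1, -6.4, -4.7, 0, 0, 0, 0, -1, -6.8, -3.9, 0, 0, 0, 0, -1, -7.2, -3, 0, 0, 0, 0, -1, -7.5, -2.1, 0, 0, 0, 0, -1, -7.7, -1.2, 0, 0, 0, 0, -1, -3, 0, 0, 0, 0, 0, -1, 0, 0, 0, 0, 0, 0])

```text
t: 54.3
ee_pos: [0.4756, -0.0487, 0.2384]
tool_rot: [3.133, -0.025, 1.361]
contact_force: [1.2, 2.9, -2.5]
opening: 0.0171
```

```bash
python3 arc2.py .1 1; python3 -c "
from h import *
d=snap('wrist','w29')"
```

```text
t 54.3 p [ 0.4756 -0.0487  0.2384] r [ 3.133 -0.025  1.361] F [ 1.2  2.9 -2.5] T [ 0.41 -0.07  0.07] o 0.0171 q [-0.23 -0.22  1.82  0.03  1.54 -0.02]
ang 2.8654357651551003 to go 0.0035642348448998717 r 0.06169315117128288
-0.1 [-6.2 -0.4]
```

View pics/w29.png

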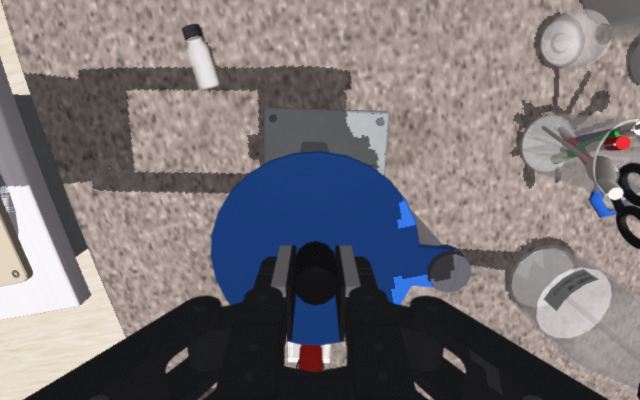

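Back at the original knob position (0.4756, -0.0487). A slight extra push to the stop, then release and rise.

Call:
apply_moves(commands=[-1, -3, 0, 0, 0, 0.01, 0, -1, -3, 0, 0, 0, 0.01, 0, -1, 0, 0, 0, 0, 0, 0, -0.2, 0, 0, 0, 0, 0, 0, -0.2, 0, 0, 0, 0, 0, 0, -0.2, 0, 0, 0, 0, 0, 0, -0.2, 0, 0, -10, 0, 0, 0, -0.2, 0, 0, -20, 0, 0, 0])

```text
t: 55.15
ee_pos: [0.4729, -0.0572, 0.2675]
tool_rot: [3.136, -0.047, 1.36]
contact_force: [-0.4, 0.6, -0.3]
opening: 0.0343
```

Call:
apply_moves(commands=[-0.2, 0, 0, -35, 0, 0, 0, -0.2, 0, 0, -35, 0, 0, 0, -0.2, -30, 0, -20, 0, 0, 0, -0.2, -40, 0, 0, 0, 0, 0, -0.2, -40, 0, 0, 0, 0, 0, -0.2, -10, 0, 0, 0, 0, 0, -0.2, 0, 0, 0, 0, 0, 0, -0.2, 0, 0, 0, 0, 0, 0])

```text
t: 55.95
ee_pos: [0.447, -0.1829, 0.3664]
tool_rot: [3.123, -0.042, 1.362]
contact_force: [0.5, 0.7, -1.2]
opening: 0.0344
```

```bash
python3 chk.py k5;python3 slugs.py w30; python3 - <<'E'
from h import *
import pickle
p,im=pickle.load(open('w30.pkl','rb'))
hsv=cv2.cvtColor(im,cv2.COLOR_BGR2HSV)
m=cv2.inRange(hsv,(100,150,60),(125,255,255));m[200:]=0
cs=[c for c in cv2.findContours(m,0,1)[0] if cv2.contourArea(c)>2000]
for c in cs: print(cv2.boundingRect(c))
E
```

```text
t 55.95 p [ 0.447  -0.1829  0.3664] r [ 3.123 -0.042  1.362] F [ 0.5  0.7 -1.2] T [-0.01  0.01  0.01] o 0.0344 q [-0.53 -0.21  1.58  0.05  1.77 -0.31]
side [[0.4, 0.445], [0.371, 0.426]]
scene []
t 56.1 p [ 0.4472 -0.1821  0.3661] r [ 3.124 -0.042  1.364] F [-0.1  0.5  0.3] T [-0.01  0.01 -0.02] o 0.0339 q [-0.53 -0.21  1.58  0.05  1.77 -0.31]
(247, 0, 148, 82)
```

View pics/w30.png

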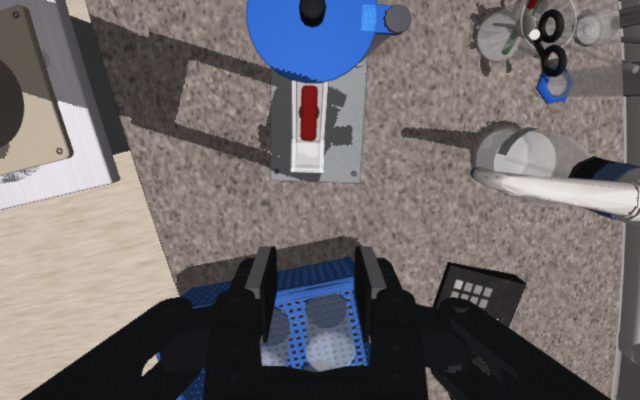

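View pics/k5.png

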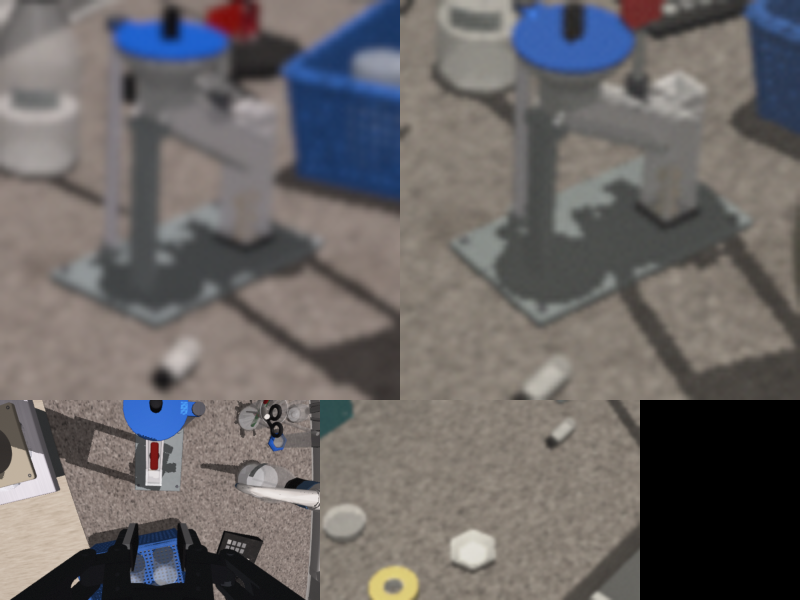

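```bash
python3 - <<'E'
import cv2,numpy as np
from h import *
import pickle
rows=[]
a0=cv2.resize(cv2.imread('pics/side0.png')[150:250,300:400],(400,400),interpolation=cv2.INTER_CUBIC);b0=cv2.resize(cv2.imread('pics/scene0.png')[140:240,315:415],(400,400),interpolation=cv2.INTER_CUBIC)
ims=[np.hstack([a0,b0]),cv2.imread('pics/z14.png')]+[cv2.imread(f'pics/k{i}.png')[:400] for i in (1,2,3,4,5)]
S=[im[90:260,205:285] for im in ims];C=[im[70:240,625:715] for im in ims]
v=np.vstack([np.hstack(S+[np.zeros((170,70,3),np.uint8)]),np.hstack(C)]);cv2.imwrite('pics/cmp.png',cv2.resize(v,None,fx=1.2,fy=1.2))
p,im=pickle.load(open('w30.pkl','rb'))
k=onz(p,[(313,10)],.256)[0][:2];h=onz(p,[(309.5,112)],.244)[0][:2];post=onz(p,[(398,18)],.24)[0][:2]
print(k,h,post)
for ps in(-.218,-.26): print('funnel from handle',h+.07*np.array([-np.sin(ps),np.cos(ps)]))
v=k-post;print('ang',np.arctan2(v[1],v[0]))
E
```

```text
[ 0.47533752 -0.05473169] [ 0.45920412 -0.11935591] [ 0.53443473 -0.06779262]
funnel from handle [ 0.47434354 -0.05101267]
funnel from handle [ 0.47719976 -0.05170861]
ang 2.9240814239977935
```

View pics/cmp.png

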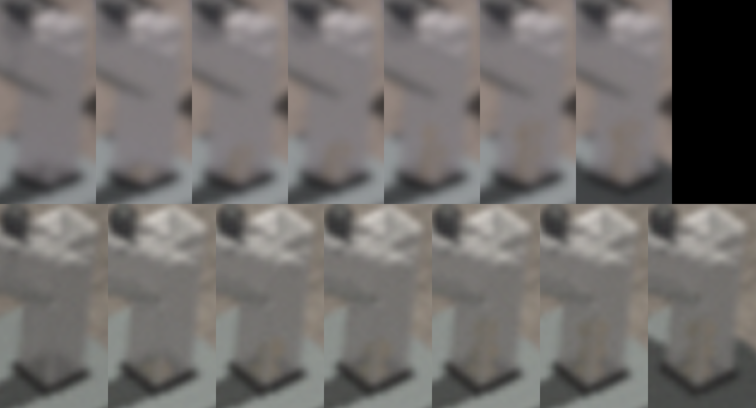

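```bash
python3 - <<'E'
import cv2,numpy as np
from h import *
w=np.array([.4604-.0098*0,0,0])
ps=-.235;fx=np.array([.4757,-.051]);W=fx-.115*np.array([-np.sin(ps),np.cos(ps)]);print(W)
p=P('side')
ims=[cv2.imread('pics/side0.png')[150:250,300:400]]+[cv2.resize(cv2.imread(f)[:400,:400],(100,100),interpolation=cv2.INTER_AREA) for f in ('pics/z14.png','pics/k1.png','pics/k2.png','pics/k3.png','pics/k4.png','pics/k5.png')]
for z in np.arange(.012,.112,.006):
    u=proj(p,[[*W,z]])[0]-[300,150];x,y=np.round(u).astype(int)
    r=[]
    for im in ims:
        s=im[y,x-3:x+4].astype(float);r.append(round(float((s[:,2]-s[:,0]).max()),0))
    print(round(z,3),u.round(1),r)
E
```

```text
[ 0.44892306 -0.16283915]
0.012 [59.3 58.6] [1.0, 11.0, 12.0, 11.0, 11.0, 12.0, 12.0]
0.018 [59.4 57.1] [2.0, 11.0, 14.0, 14.0, 16.0, 15.0, 14.0]
0.024 [59.5 55.6] [1.0, 6.0, 14.0, 14.0, 15.0, 14.0, 14.0]
0.03 [59.6 54.2] [1.0, 1.0, 13.0, 14.0, 14.0, 14.0, 14.0]
0.036 [59.7 52.7] [2.0, 1.0, 11.0, 13.0, 13.0, 15.0, 15.0]
0.042 [59.8 51.2] [3.0, 3.0, 4.0, 6.0, 16.0, 15.0, 16.0]
0.048 [59.8 49.8] [3.0, 3.0, 3.0, 3.0, 17.0, 16.0, 16.0]
0.054 [59.9 48.3] [3.0, 3.0, 4.0, 4.0, 10.0, 12.0, 12.0]
0.06 [60.  46.8] [3.0, 4.0, 4.0, 4.0, 6.0, 8.0, 9.0]
0.066 [60.1 45.3] [4.0, 4.0, 4.0, 4.0, 4.0, 4.0, 4.0]
0.072 [60.2 43.8] [4.0, 4.0, 4.0, 4.0, 4.0, 4.0, 4.0]
0.078 [60.3 42.3] [3.0, 3.0, 3.0, 4.0, 4.0, 4.0, 3.0]
0.084 [60.3 40.8] [3.0, 3.0, 3.0, 4.0, 4.0, 3.0, 4.0]
0.09 [60.4 39.3] [4.0, 5.0, 5.0, 5.0, 4.0, 5.0, 4.0]
0.096 [60.5 37.8] [5.0, 4.0, 5.0, 5.0, 5.0, 5.0, 5.0]
0.102 [60.6 36.3] [4.0, 5.0, 4.0, 5.0, 4.0, 4.0, 4.0]
0.108 [60.7 34.7] [4.0, 4.0, 3.0, 4.0, 3.0, 4.0, 4.0]
```

```bash
python3 - <<'E'
import cv2,numpy as np
for nm,sl,x0,y0,f0,bx in (('side',slice(0,400),300,150,'side0',(53,35,68,61)),('scene',slice(400,800),315,140,'scene0',(57,28,78,56))):
    r0=cv2.imread(f'pics/{f0}.png')[y0:y0+100,x0:x0+100].astype(float)
    for f in ('z14','k1','k2','k3','k4','k5'):
        im=cv2.resize(cv2.imread(f'pics/{f}.png')[:400,sl],(100,100),interpolation=cv2.INTER_AREA).astype(float)
        d=(im[...,2]-im[...,0])-(r0[...,2]-r0[...,0]);d=d[bx[1]:bx[3],bx[0]:bx[2]]
        print(nm,f,d[d>3].sum().round(),(d>5).sum())
E
```

```text
side z14 190.0 16
side k1 444.0 40
side k2 495.0 46
side k3 682.0 63
side k4 827.0 75
side k5 824.0 78
scene z14 189.0 19
scene k1 405.0 39
scene k2 391.0 35
scene k3 560.0 61
scene k4 633.0 65
scene k5 583.0 59
```

The brown column in the well grew for most drops, but the third slug added little in both views (it may be behind the others). I'll check from another side with the wrist camera before handing in.

Call:
apply_moves(commands=[-0.2, 0, 0, 0, 0, 0, -0.14, -0.2, 0, 0, 0, 0, 0, -0.14, -0.2, 0, 0, 0, 0, 0, -0.14, -0.2, 0, 0, 0, 0, 0, -0.14, -0.2, 0, 0, 0, 0, 0, -0.14, -0.2, 0, 0, 0, 0, 0, -0.14, -0.2, 0, 0, 0, 0, 0, -0.14, -0.2, 0, 0, 0, 0, 0, -0.14])

```text
t: 56.95
ee_pos: [0.4489, -0.1742, 0.3651]
tool_rot: [3.095, -0.003, 2.538]
contact_force: [0.1, 0.6, 0.2]
opening: 0.0342
```

```bash
python3 -c "
from h import *
st();plan([.42,-.16,.33],3.1)"
```

```text
t 56.95 p [ 0.4489 -0.1742  0.3651] r [ 3.095e+00 -3.000e-03  2.538e+00] F [0.1 0.6 0.2] T [-0.05 -0.04 -0.02] o 0.0342 q [-0.51 -0.21  1.58  0.05  1.77 -1.47]
n 5 now [ 0.4489 -0.1742  0.3651] rv [ 0.046  0.01  -0.562]
[1, 6.4, -1.3, 7.0, 0.009, 0.002, -0.112]
[1, 6.4, -0.5, 7.0, 0.009, 0.002, -0.112]
[1, 6.4, 0.3, 7.0, 0.009, 0.002, -0.112]
[1, 6.3, 1.1, 7.0, 0.009, 0.002, -0.112]
[1, 6.2, 1.9, 7.0, 0.009, 0.002, -0.112]
```

Call:
apply_moves(commands=[-0.2, 8, 0, 6, 0.009, 0, -0.112, -0.2, 8, 0, 6, 0.009, 0, -0.112, -0.2, 8, 0, 6, 0.009, 0, -0.112, -0.2, 8, 0, 6, 0.009, 0, -0.112, -0.2, 8, 0, 6, 0.009, 0, -0.112, -0.2, 0, 0, 0, 0, -0.08, 0, -0.2, 0, 0, 0, 0, -0.08, 0, -0.2, 0, 0, 0, 0, -0.08, 0])

```text
t: 57.75
ee_pos: [0.4141, -0.1508, 0.3321]
tool_rot: [-3.14, 0.254, -3.141]
contact_force: [-0.3, 0.5, -0.0]
opening: 0.0343
```

```bash
python3 -c "
from h import *
st();p=P('wrist');print('cam',-cv2.Rodrigues(p[2])[0].T@p[3],proj(p,[[.449,-.163,.04],[.449,-.163,.1]]));snap('wrist','w31')"
```

```text
t 57.75 p [ 0.4141 -0.1508  0.3321] r [-3.14   0.254 -3.141] F [-0.3  0.5 -0. ] T [0.   0.12 0.06] o 0.0343 q [-0.58 -0.58  1.93  0.14  1.57 -2.14]
cam [ 0.30801845 -0.15076645  0.45058371] [[305.55105791 120.37639458]
 [304.08675148 139.33659113]]
```

View pics/w31.png

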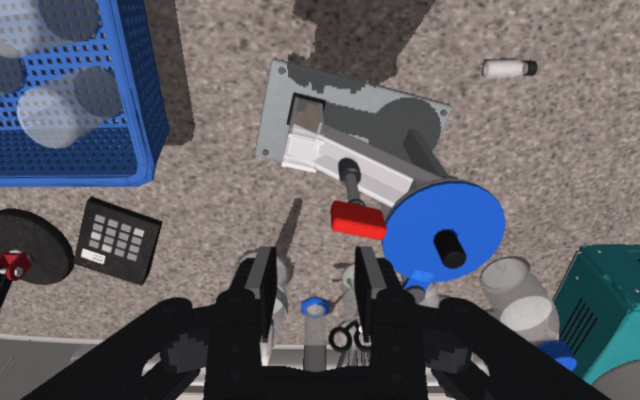

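```bash
python3 -c "
import cv2
im=cv2.imread('pics/w31.png');cv2.imwrite('pics/w31z.png',cv2.resize(im[80:180,260:380],None,fx=6,fy=6,interpolation=cv2.INTER_CUBIC))"
```

```text
(no output)
```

View pics/w31z.png

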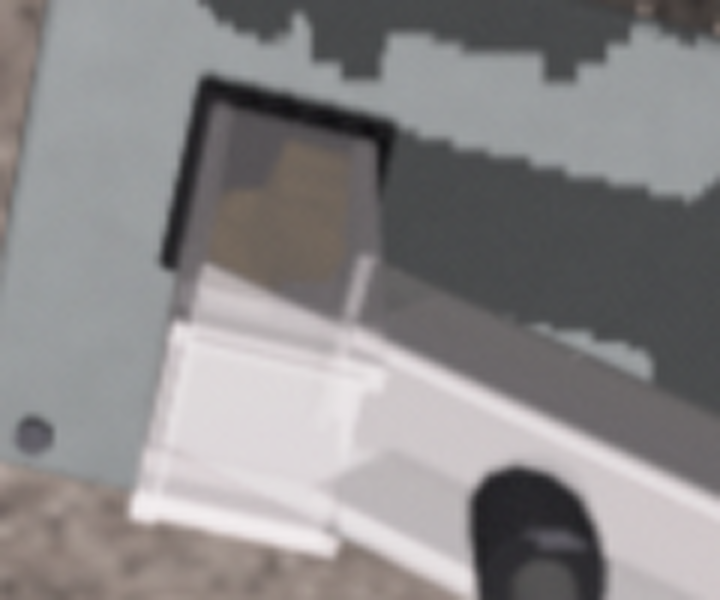

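Call:
apply_moves(commands=[-0.2, 12, 5, 15, 0, -0.05, 0, -0.2, 12, 5, 15, 0, -0.05, 0, -0.2, 5, 5, 15, 0, -0.05, 0, -0.2, 0, 5, 15, 0, -0.03, 0, -0.2, -2, 0, 15, 0, 0, 0, -0.2, -4, 0, 15, 0, 0, 0, -0.2, 0, 0, 0, 0, 0, 0, -0.2, 0, 0, 0, 0, 0, 0])

```text
t: 58.6
ee_pos: [0.4236, -0.125, 0.239]
tool_rot: [-3.142, 0.439, -3.134]
contact_force: [0.4, 0.1, 0.6]
opening: 0.0341
```

```bash
python3 -c "
from h import *
st();p=P('wrist');u=proj(p,[[.449,-.163,.05]])[0].astype(int);print(u);d=snap('wrist','w32');im=d[1]
y,x=max(0,u[1]-60),u[0]-70
cv2.imwrite('pics/w32z.png',cv2.resize(im[y:y+120,x:x+150],None,fx=5,fy=5,interpolation=cv2.INTER_CUBIC))"
```

```text
t 58.6 p [ 0.4236 -0.125   0.239 ] r [-3.142  0.439 -3.134] F [0.4 0.1 0.6] T [-0.    0.22  0.04] o 0.0341 q [-0.61 -0.8   2.27  0.26  1.31 -2.21]
[272 109]
```

View pics/w32z.png

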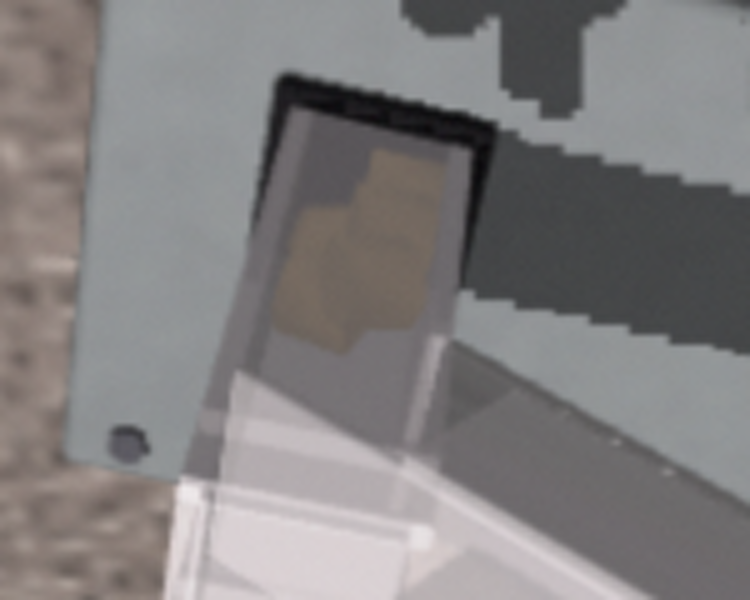

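```bash
python3 -c "
import cv2,numpy as np
im=cv2.imread('pics/w32.png')[70:130,250:300].astype(float)
im=cv2.resize(im,None,fx=12,fy=10,interpolation=cv2.INTER_CUBIC)
o=np.clip((im-70)*3.2,0,255).astype(np.uint8);cv2.imwrite('pics/w32e.png',o)"
```

```text
(no output)
```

View pics/w32e.png

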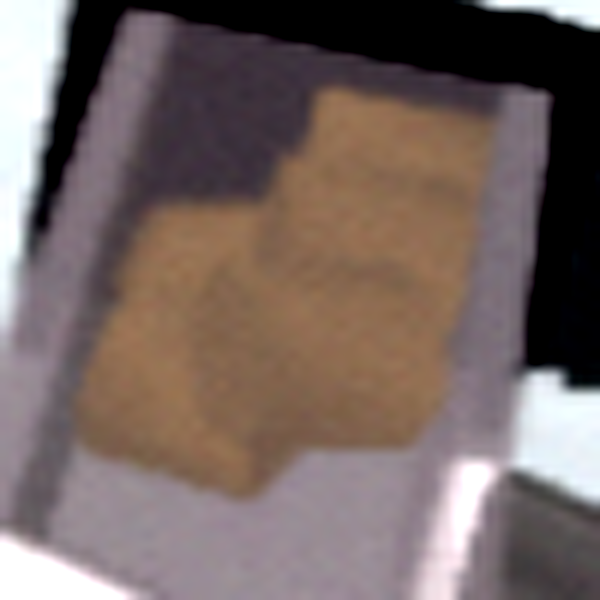

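View pics/w32.png

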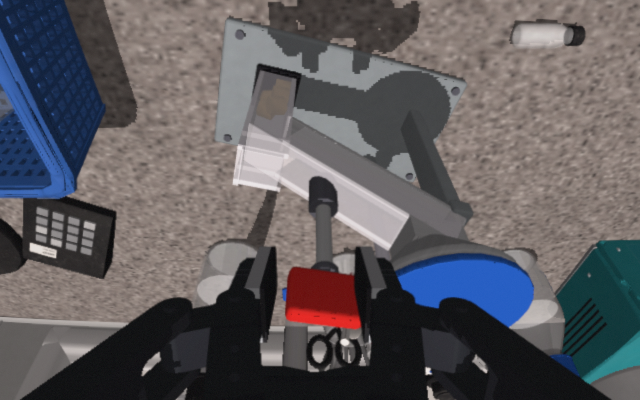

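The well shows a stack of brass slugs: about three in the right column and two on the left. There is no brass in the clear-roofed trough from (290,130) to (410,240). Retreating clear.

Call:
apply_moves(commands=[-0.2, -6, 0, -12, 0, 0.08, 0, -0.2, -6, 0, -14, 0, 0.08, 0, -0.2, -5, 0, -18, 0, 0.08, 0, -0.2, -4, 0, -22, 0, 0.08, 0, -0.2, -2, 0, -25, 0, 0.08, 0, -0.2, 0, 0, -20, 0, 0, 0, -0.2, 0, 0, 0, 0, 0, 0, -0.2, 0, 0, 0, 0, 0, 0])

```text
t: 59.45
ee_pos: [0.4218, -0.1249, 0.3608]
tool_rot: [-3.14, 0.021, -3.136]
contact_force: [-0.8, -0.8, -0.2]
opening: 0.0344
```

```bash
python3 chk.py k6; python3 - <<'E'
from h import *
p=P('side');import cv2
p,im=snap('scene','sc_end')
hsv=cv2.cvtColor(im,cv2.COLOR_BGR2HSV)
m=cv2.inRange(hsv,(0,150,60),(8,255,255))|cv2.inRange(hsv,(172,150,60),(180,255,255))
pts=[]
m[:140]=0;m[170:]=0;m[:,:365]=0;m[:,:][:,400:]=0
M=cv2.moments(m);us=(M['m10']/M['m00'],M['m01']/M['m00'])
ps,ims=snap('side','si_end');h2=cv2.cvtColor(ims,cv2.COLOR_BGR2HSV)
m2=cv2.inRange(h2,(0,150,60),(8,255,255))|cv2.inRange(h2,(172,150,60),(180,255,255));m2[:145]=0;m2[170:]=0;m2[:,:345]=0;m2[:,375:]=0
M=cv2.moments(m2);u2=(M['m10']/M['m00'],M['m01']/M['m00'])
print('handle',us,u2,tri([p,ps],[us,u2]))
E
```

```text
t 59.45 p [ 0.4218 -0.1249  0.3608] r [-3.14   0.021 -3.136] F [-0.8 -0.8 -0.2] T [ 0.01  0.04 -0.02] o 0.0344 q [-0.41 -0.34  1.7   0.01  1.77 -1.99]
side [[0.396, 0.439], [0.371, 0.427]]
scene []
handle (374.4146341463415, 141.9512195121951) (357.8333333333333, 153.93055555555554) [ 0.44061945 -0.09655302  0.24808283]
```

View pics/k6.png

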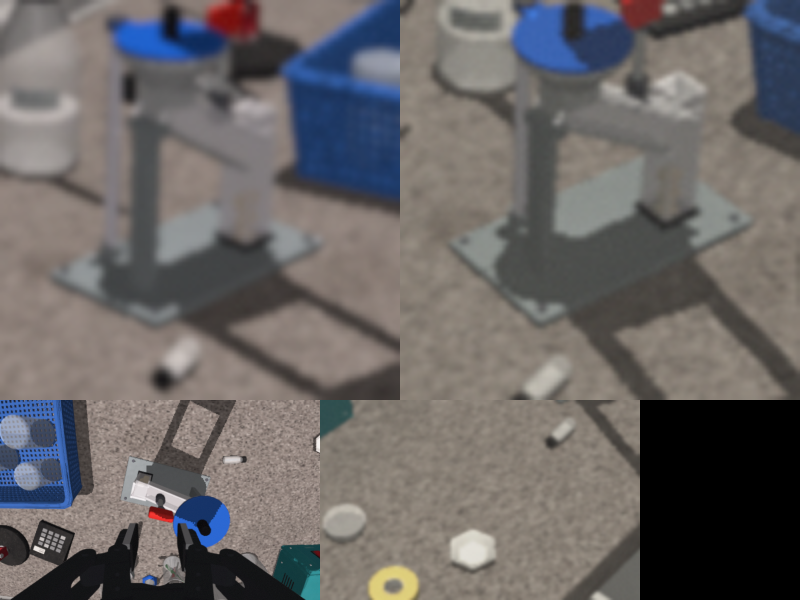

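```bash
python3 - <<'E'
import cv2
for a,b,r in (('scene0','sc_end',(140,165,335,385)),('side0','si_end',(150,170,320,370))):
    for f in(a,b):
        im=cv2.imread(f'pics/{f}.png');h=cv2.cvtColor(im,cv2.COLOR_BGR2HSV);m=cv2.inRange(h,(100,140,50),(125,255,255));y0,y1,x0,x1=r
        s=m[y0:y1,x0:x1];n,l,st,ce=cv2.connectedComponentsWithStats(s);i=1+st[1:,4].argmax();print(f,st[i],ce[i])
E
```

```text
scene0 [  8   1  29  17 339] [21.31268437  9.95575221]
sc_end [  9   1  19  17 192] [16.48958333  9.70833333]
side0 [  8   6  27   9 207] [20.88888889  9.97584541]
si_end [  9   6  27   9 193] [21.21243523  9.86010363]
```

```bash
python3 -c "
from h import *
st();print(order.hand_in())"
```

```text
t 59.7 p [ 0.421  -0.1248  0.3597] r [-3.141  0.02  -3.137] F [ 0.9 -0.2  0.6] T [-0.    0.   -0.02] o 0.0342 q [-0.41 -0.34  1.7   0.01  1.77 -1.99]
the job is handed in; nothing more can be done
None
```

I handed the job in at about 60 s of the 210 s. As far as my checks show, the pin is drawn up, all five slugs are in the well and the cover is shut.

- **Gate pin:** I twisted it ±0.45 rad while pulling, which raised it about 32 mm (26 mm needed). A later two-view estimate put the handle near 0.248 m, but that mask was partly cropped, so the figure is rough.
- **Slugs:** All five went into the funnel one after another. Afterwards the bench and funnel showed no brass.
    - A close wrist-camera view showed a stack in the well that fits five, and none in the clear-roofed part of the trough.
    - I could not count all five outlines clearly. The third slug added little brass colour in the two fixed cameras, probably because it lay behind the others.
- **Cover:** In the side camera the disc is back within about 1 px of where it started, which is its shut position. A wrist-camera estimate near the picture edge differed by about 0.06 rad, still inside the 0.12 rad limit. The fixed scene camera could not confirm this because a shadow falls across the disc.
- **Slips:** While I was opening the cover, the knob slipped out of the jaws near the end, but the cover reached its open stop. One approach move also went the wrong way sideways, with no sign of contact in the force reading.
- **Other things on the bench:** They looked unmoved in the last pictures. At hand-in the arm was clear of everything.

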